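Set the stop packing of a bench lever press

ROBOT

A 6-joint arm with a two-finger parallel gripper is mounted at the origin on the work surface. World frame = base frame: x ahead of the robot, y to its left, z up, the work surface at z = 0. Lengths are in m, angles in rad, forces in N, time in s.
With the tool pointing down it reaches from about 0.425 to 0.95 m from the base axis. Payload 3.5 kg.
Tool frame: the origin (TCP) lies at the very end of the fingers, on their centre line; the grasp point (between the pads) lies 19 mm behind it; y points along the fingers, z is the direction in which the jaws open and shut, and the axes are right-handed (so a half turn about y gives the same grasp; the last joint's range is limited). The gripper opens to 85 mm and grips with 20 to 120 N. Pads are 22 mm wide; open, the fingers measure 114 mm over their backs; the gripper's body (76 mm by 85 mm) begins 54 mm behind the grasp point. The pads swing forward as they close: fully open they stand 13 mm farther back than shut.
Start: joints at [-1.313, 0.286, 1.577, -0, 1.279, -0.15], TCP at [0.268, -0.62, 0.231] pointing down, gripper open.
Joint ranges: [-2.77, 2.77], [-0.9, 2.22], [0.21, 2.48], [-1.53, 4.67], [0.24, 2.81], [-2.84, 2.84]. Speed limits (rad/s): [2.79, 2.79, 3.14, 3.14, 3.14, 3.14].

INTERFACE

Orientations are given as a unit quaternion [x, y, z, w].
In Python, from plant import ctrl gives the robot as it stands. The module is installed in compiled form; this text tells all that it offers.
- The arm moves only by the tool jog_arm, never from a script. Its argument "deltas" is a list of rows, each a list of 3 entries, a list of its own where there are three numbers: the turn, a rotation vector about the tool's x, y, z in rad, then the shift along the tool's x, y, z in m, then the opening, from 0 (shut) to 1 (fully open). In form: [[[wx, wy, wz], [dx, dy, dz], gripper], ...]. A call has 1 to 10 rows; each row is the pose to reach, as a shift and turn from the pose measured when the call began, along the tool's axes at that moment; what a row does not reach only later rows make up. A row lasts 1/12 s, in which the tool goes at most 41.7 mm and 7.16 degrees, less where a joint would pass 70% of its speed; a pose out of reach is approached as far as the arm can. A call with a gripper value outside its range is refused whole. The fingers move at their own pace and stop on an object; "force" is the grip in N (left out, the last holds). Time passes only in rows, so rows that repeat a pose let the fingers close. It gives the time, the measured TCP pose, the force and the opening at its end, in the units of the state.
- ctrl.get_state(): the state, without advancing time (a new reading comes with each control period).
- ctrl.read_camera(name): name is "side" or "top" or "wrist"; returns a dict with "pixels" (420x560x3 uint8, blue, green, red), "range_z" (420x560 float32, m along the optical axis (not along the pixel's ray), 0 where there is no reading), "fx", "fy", "cx", "cy" (pixels), "T" (4x4, takes a point from camera to world coordinates); the wrist camera has in their place "mount" (4x4, takes a point from camera to tool coordinates, whose origin is the TCP and whose axes are the tool frame's). Camera axes: x right, y up, looking along -z (the intrinsics and any distortion apply to the point x, -y, -z); pixel columns grow to the right and rows downward; lengths in m; the calibration is good to about 2 mm. A picture is of the moment at which its call begins: read the wrist's pose just before it.
- ctrl.sign_off(): hands the job in, once; it reports no verdict.
The state is a dict: "time": time; "qpos": joint angles; "dq": joint speeds; "joint_efforts": joint torques, N m; "eef_pos": TCP position; "tcp_rot": TCP orientation; "contact_force": force on the tool from outside, world axes, zero at the start; "wrist_torque": the same for the moment, N m; "opening": opening from 0.0 (shut) to 1.0 (fully open).
Only numpy, scipy, OpenCV 4.12 (cv2) and the standard library are available. Lean on these libraries where they do the work, as an engineer would, in place of code of your own. Each camera call takes 0.05 s, during which the arm holds its last target.

TASK

Set the stop height of the lever press: lay packer boards from the sloped rack on its bed, square on one another along the bed, until the top of the packing comes as near to the gauge's pointer as the boards allow. Then lower the lever by its hand bar, gently and without letting it drop, until its nose rests on the packing. Do not shift the pointer, and leave everything else on the bench where it is.

Things in the scene. Friction and masses are not known exactly. Their poses are not given: they have to be found in the camera images.
- press: Grey bench lever press bolted to the table, base plate 300 x 150 x 12 mm; it stands somewhere on the table with some yaw. Origin on the table under the middle of the bed; +x runs from the bed to the hinge column at the rear (away from the robot), +y to the side on which the height gauge stands, z up.
- bed (a point): Middle of the top face of the press's steel bed block, which is 105 mm long (press x), 44 mm wide (press y) and stands 24 mm above the base plate (its top is 36 mm above the table), so fingers holding a packer can reach below the packer on both sides. Beside it (press y +101 to +111 mm, press x +40 to +50 mm) is the 122 mm high gauge post with the pointer's clamp.
- mark (a point): The mark of the height gauge: the top edge at the tip of the flat steel pointer blade, which is clamped on the gauge post at a height set for the day and reaches towards the bed at press x = +45 mm, its tip at press y = +31 mm (the point lies on that edge, at +32 mm; the blade is 16 mm wide). It stands 45 to 75 mm above the bed. The clamp yields if it is pushed hard. The top of the packing is to come to this height.
- lever (a joint): Angle of the press's steel yoke lever (two arms 110 mm apart): 0 = level, its tip towards the robot; it grows as the lever is raised; starts about upright (1.4 to 1.7 rad). Hinge friction holds it above about 1.2 rad; lower than that it falls by its own weight until its nose rests on something. The weight felt at the hand bar is 1 to 4 N; a force there acts about doubled at the nose.
- lever_hinge (a point): Hinge axis of the lever (the axis runs along press y), 120 mm from the bed's middle along press +x, 116 mm above the table.
- grip_bar (a point): Middle of the lever's black round hand bar, diameter 22 mm, 100 mm long between the arms (along press y), 232 mm from the hinge axis. With the lever level it stands 112 mm in front of the middle of the bed. It moves on an arc about the hinge and may turn in the fingers.
- nose: The lever's steel pressing nose: a free-turning roller of diameter 24 mm along press y, origin on its axis, 120 mm from the hinge and 8 mm below the line hinge - hand bar when the lever is level. It comes down on the middle of the bed; with the lever level its underside is 60 mm above the bed.
- rack: Grey steel sloped packer rack, 330 mm wide (rack y). Its two slats hold the packers on a 30 degree slope that rises away from the robot (rack +x), their low ends against a lip that stands 12 mm above the slats. Four lanes 90 mm apart (40 mm between packers); the space under the middle of each packer is open for 60 mm along the slope. Origin on the table under the middle of the lanes.
- packer_16: Plain plywood packer board 110 x 50 x 16 mm (thickness 16), lying on the sloped rack in one of the four lanes. Origin: centre of its underside; x along the length, y across the 50 mm width, z through the thickness, tilted 30 degrees with the rack at the start.
- packer_16_top (a point): Centre of the top face of the 16 mm packer.
- packer_24: Plain plywood packer board 110 x 50 x 24 mm (thickness 24), lying on the sloped rack in one of the four lanes. Origin: centre of its underside; x along the length, y across the 50 mm width, z through the thickness, tilted 30 degrees with the rack at the start.
- packer_24_top (a point): Centre of the top face of the 24 mm packer.
- packer_32: Plain plywood packer board 110 x 50 x 32 mm (thickness 32), lying on the sloped rack in one of the four lanes. Origin: centre of its underside; x along the length, y across the 50 mm width, z through the thickness, tilted 30 degrees with the rack at the start.
- packer_32_top (a point): Centre of the top face of the 32 mm packer.
- packer_40: Plain plywood packer board 110 x 50 x 40 mm (thickness 40), lying on the sloped rack in one of the four lanes. Origin: centre of its underside; x along the length, y across the 50 mm width, z through the thickness, tilted 30 degrees with the rack at the start.
- packer_40_top (a point): Centre of the top face of the 40 mm packer.
- cassette_a: Bystander: red plastic filter cassette half, 180 x 100 x 42 mm, close behind the rack. Origin under its centre.
- cassette_b: Bystander: a second such red cassette half, to the right of the other things.
- knife: Bystander: yellow and black utility knife, 170 mm long, in front of the rack. Origin under its middle.
- tape_roll: Bystander: roll of paper tape lying flat, 92 mm across, 46 mm high, in front of the rack. Origin under its centre.
- glue_bottle: Bystander: white glue bottle, 60 mm across, 160 mm high. Origin under its centre.
- mallet: Bystander: mallet with wooden handle, 240 mm long, lying.
- mug: Bystander: blue mug, 95 mm high. Origin under its centre.
Not all that is in view belongs to the job. Leave any pink or red look-alike of the packer_16 alone.

How it is judged:
By the outcome, as a careful person would: the job done as asked, in the order asked, and still so for the second after the job is handed in, with the robot touching nothing.
It also fails if it takes over 72 s, if anything falls off the work surface, if the arm or the gripper's body presses on something with over 40 N, if the wrist force passes 120 N, or if a joint passes its speed limit or range.

## Working session

There is one attempt and no reset: what is moved stays moved. The work goes in short steps, Python scripts to look and compute and a tool call to move; the robot and the scene stay as the last step left them, time stands still between calls to the robot, and variables do not carry over. Pictures are saved under pics/ and viewed, and the job is handed in when it is done.

Besides the shell and the picture viewer there is one more tool, called after ">>>" as name(argument=value, ...), one argument or row to a line, values as JSON. jog_arm: Moves the arm, as the interface text tells. Its arguments: {"type":"object","properties":{"deltas":{"type":"array","items":{"type":"array"}},"force":{"type":"number"}},"required":["deltas"]}

```bash
ls; mkdir -p pics
python3 - <<'E'
from plant import ctrl
import cv2,numpy as np,pickle
s=ctrl.get_state()
print({k:np.round(v,4).tolist() for k,v in s.items()})
for n in ["side","top","wrist"]:
    c=ctrl.read_camera(n); pickle.dump(c,open(f"pics/{n}0.pkl","wb"))
    cv2.imwrite(f"pics/{n}0.png",c["pixels"])
    print(n,{k:(np.round(v,4).tolist()) for k,v in c.items() if k not in("pixels","range_z")}, (c["range_z"]>0).mean())
E
```

```text
pics
{'time': 0.0, 'qpos': [-1.313, 0.2872, 1.5782, 0.0, 1.2786, -0.15], 'dq': [0.0003, -0.0009, -0.0006, 0.0004, 0.0002, -0.0002], 'joint_efforts': [0.0023, -40.5988, -29.2621, -0.0, 0.0059, -0.0], 'eef_pos': [0.2676, -0.619, 0.23], 'tcp_rot': [-0.1432, 0.6933, -0.6916, 0.1432], 'contact_force': [0.3413, 0.1433, -0.5581], 'wrist_torque': [0.0187, -0.0111, -0.0026], 'opening': 0.9996}
side {'fx': 462.3624, 'fy': 462.3624, 'cx': 282.9999, 'cy': 209.4313, 'T': [[-0.9982, 0.0477, -0.0361, 0.4217], [-0.0561, -0.537, 0.8417, 1.4007], [0.0207, 0.8422, 0.5388, 1.0044], [0.0, 0.0, 0.0, 1.0]]} 0.9953061224489796
top {'fx': 414.7372, 'fy': 414.7372, 'cx': 283.5608, 'cy': 205.8673, 'T': [[0.0234, 0.9856, -0.1674, 0.2457], [-0.9995, 0.0267, 0.0174, 0.0197], [0.0216, 0.1669, 0.9857, 1.5419], [0.0, 0.0, 0.0, 1.0]]} 0.9959013605442177
wrist {'fx': 306.3455, 'fy': 306.3455, 'cx': 275.0286, 'cy': 205.4942, 'mount': [[0.0, -0.9664, -0.2569, -0.0642], [0.0006, 0.2569, -0.9664, -0.143], [1.0, -0.0001, 0.0006, -0.0005], [0.0, 0.0, 0.0, 1.0]]} 0.9914838435374149
```

View pics/top0.png

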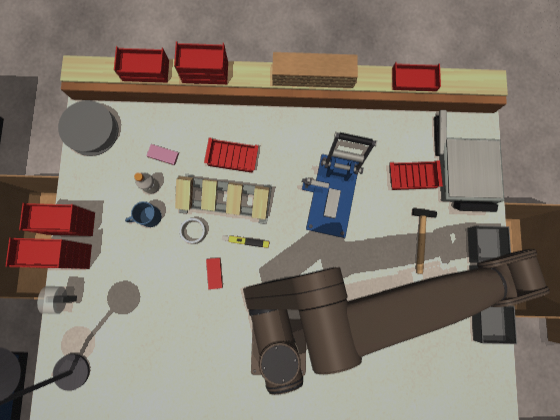

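View pics/side0.png

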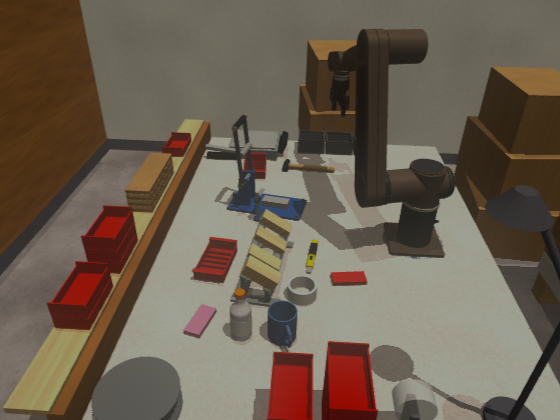

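View pics/wrist0.png

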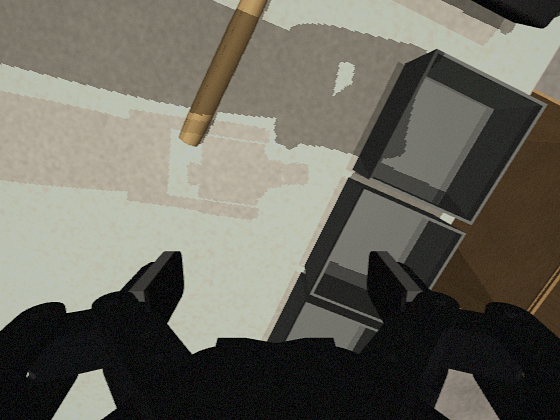

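Top view: the rack is at about (222,198) with four boards, the press at about (335,190) with its lever upright, and the gauge at about (315,183). The side view shows the same things. Next I deproject with range.

```bash
cat > h.py <<'E'
import numpy as np,cv2,pickle
from scipy.spatial.transform import Rotation as R
def cloud(c,T=None):
    z=c["range_z"];h,w=z.shape
    u,v=np.meshgrid(np.arange(w),np.arange(h))
    P=np.stack([(u-c["cx"])/c["fx"]*z,-(v-c["cy"])/c["fy"]*z,-z,np.ones_like(z)],-1)
    T=c["T"] if T is None else T
    W=P@np.asarray(T).T
    W=W[...,:3]; W[z<=0]=np.nan
    return W
def toolT(s):
    T=np.eye(4);T[:3,:3]=R.from_quat(s["tcp_rot"]).as_matrix();T[:3,3]=s["eef_pos"];return T
E
python3 - <<'E'
from h import *
for n in ["top","side"]:
    c=pickle.load(open(f"pics/{n}0.pkl","rb")); W=cloud(c)
    im=c["pixels"]
    x0,y0,x1,y1=(165,120,385,250) if n=="top" else (180,100,340,340)
    k=3.5 if n=="top" else 2.5
    cv2.imwrite(f"pics/{n}0z.png",cv2.resize(im[y0:y1,x0:x1],None,fx=k,fy=k,interpolation=cv2.INTER_CUBIC))
    m=(abs(W[...,2])<0.03)
    print(n,"table z",np.nanmedian(W[...,2][m]))
    pts=[(185,195),(208,196),(233,199),(260,203),(332,203),(350,150),(316,182),(306,181),(195,231),(247,241),(215,272),(163,154)] if n=="top" else [(278,222),(270,240),(262,258),(260,275),(278,202),(240,122)]
    for p in pts: print(p,np.round(W[p[1],p[0]],4))
E
```

```text
top table z 0.0002613080145346114
(185, 195) [0.5179 0.3402 0.1106]
(208, 196) [0.519  0.262  0.0978]
(233, 199) [0.5092 0.1726 0.1055]
(260, 203) [0.4966 0.0772 0.1111]
(332, 203) [ 0.5171 -0.1857  0.0357]
(350, 150) [ 0.7327 -0.2589  0.0039]
(316, 182) [ 0.5798 -0.1193  0.1008]
(306, 181) [ 0.5821 -0.0834  0.1022]
(195, 231) [ 4.039e-01  3.194e-01 -2.000e-04]
(247, 241) [0.3707 0.1243 0.0114]
(215, 272) [0.2553 0.2361 0.0112]
(163, 154) [0.6927 0.4553 0.0123]
side table z 0.00042352545320012425
(278, 222) [0.4938 0.0945 0.1164]
(270, 240) [0.514  0.1838 0.1045]
(262, 258) [0.5315 0.2763 0.102 ]
(260, 275) [0.528  0.3745 0.1175]
(278, 202) [ 0.5099 -0.1711  0.0324]
(240, 122) [ 0.6572 -0.2     0.3535]
```

```bash
ls -la pics
```

```text
total 6432
drwxr-xr-x 2 agent agent    4096 Dec  7 15:32 .
drwxr-xr-x 3 agent agent    4096 Dec  7 15:32 ..
-rw-r--r-- 1 agent agent 1646925 Dec  7 15:32 side0.pkl
-rw-r--r-- 1 agent agent  271569 Dec  7 15:32 side0.png
-rw-r--r-- 1 agent agent  259963 Dec  7 15:32 side0z.png
-rw-r--r-- 1 agent agent 1646925 Dec  7 15:32 top0.pkl
-rw-r--r-- 1 agent agent  309800 Dec  7 15:32 top0.png
-rw-r--r-- 1 agent agent  365860 Dec  7 15:32 top0z.png
-rw-r--r-- 1 agent agent 1646929 Dec  7 15:32 wrist0.pkl
-rw-r--r-- 1 agent agent  406152 Dec  7 15:32 wrist0.png
```

View pics/top0z.png

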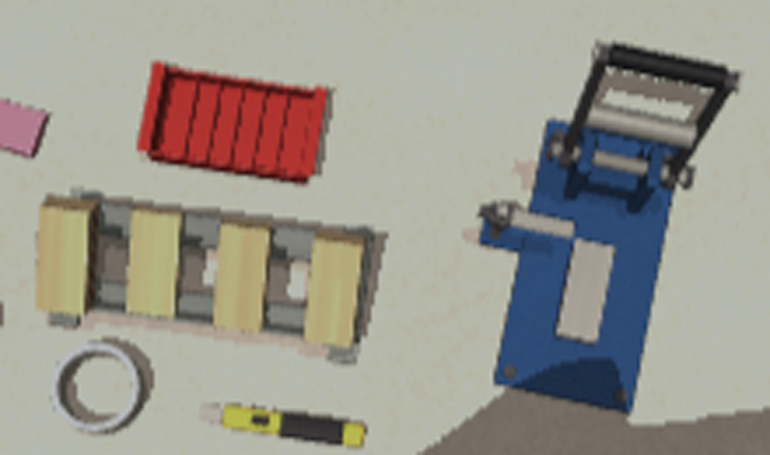

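View pics/side0z.png

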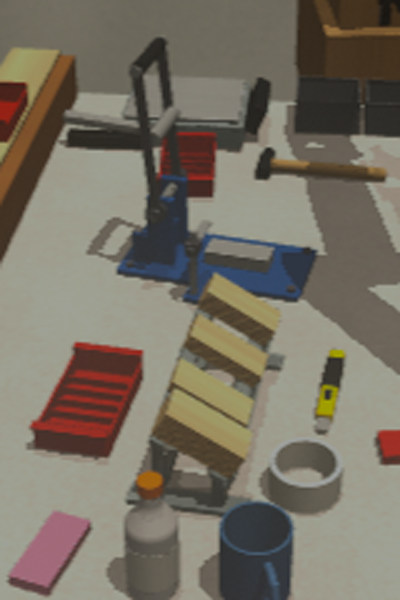

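```bash
cat > boards.py <<'E'
from h import *
def go(c,T=None,mode="",roi=None):
    W=cloud(c,T); im=c["pixels"]; hsv=cv2.cvtColor(im,cv2.COLOR_BGR2HSV)
    m=cv2.inRange(hsv,(15,40,90),(35,200,255))
    ok=(W[...,0]>0.38)&(W[...,0]<0.65)&(W[...,1]>0)&(W[...,1]<0.45)&(W[...,2]>0.05)&(W[...,2]<0.2)
    m=((m>0)&ok).astype(np.uint8)
    m=cv2.erode(m,np.ones((3,3),np.uint8))
    n,l,st,ce=cv2.connectedComponentsWithStats(m)
    for i in range(1,n):
        if st[i,4]<120: continue
        P=W[l==i]
        # robust plane z = ax+by+c
        keep=np.ones(len(P),bool)
        for _ in range(6):
            A=np.c_[P[keep][:,:2],np.ones(keep.sum())]
            a=np.linalg.lstsq(A,P[keep][:,2],rcond=None)[0]
            r=P[:,2]-np.c_[P[:,:2],np.ones(len(P))]@a
            keep=abs(r)<max(0.003,1.5*np.median(abs(r)))
        Q=P[keep]; ctr=Q.mean(0)
        nrm=np.array([-a[0],-a[1],1]);nrm/=np.linalg.norm(nrm)
        print(i,st[i,4],ce[i].round(1),"ctr",ctr.round(4),"n",nrm.round(3),"tilt",np.degrees(np.arccos(nrm[2])).round(1),"azi",np.degrees(np.arctan2(-nrm[1],-nrm[0])).round(1),"rms",r[keep].std().round(4))
        # in plane coords
        ex=np.array([nrm[2]*1.0,0,-nrm[0]]);
        up=-np.array([nrm[0],nrm[1],0]);up/=np.linalg.norm(up); up=up-nrm*(up@nrm);up/=np.linalg.norm(up)
        lt=np.cross(nrm,up)
        uv=np.c_[(Q-ctr)@up,(Q-ctr)@lt].astype(np.float32)
        (cx,cy),(w,h),ang=cv2.minAreaRect(uv)
        print("   rect ctr",(ctr+up*cx+lt*cy).round(4),"size",round(w,4),round(h,4),"ang",round(ang,1))
if __name__=="__main__":
    for n in ["top","side"]:
        print(n); go(pickle.load(open(f"pics/{n}0.pkl","rb")))
E
python3 boards.py
```

```text
top
1 361 [182.5 192.1] ctr [0.5229 0.3468 0.1202] n [-0.482  0.076  0.873] tilt 29.2 azi -9.0 rms 0.0019
   rect ctr [0.522  0.347  0.1197] size 0.1049 0.0427 ang 1.5
2 346 [208.2 194.4] ctr [0.5236 0.2612 0.0986] n [-0.499  0.017  0.866] tilt 30.0 azi -2.0 rms 0.0017
   rect ctr [0.5236 0.2615 0.0987] size 0.0426 0.1069 ang 86.0
3 334 [233.4 197.6] ctr [0.5137 0.1717 0.1075] n [-0.492  0.052  0.869] tilt 29.6 azi -6.0 rms 0.0018
   rect ctr [0.5111 0.1712 0.1061] size 0.1049 0.0423 ang 0.3
4 349 [259.8 201.6] ctr [0.4996 0.0783 0.1145] n [-0.491  0.002  0.871] tilt 29.4 azi -0.3 rms 0.0018
   rect ctr [0.4974 0.0781 0.1133] size 0.0424 0.1074 ang 84.7
side
1 169 [276.3 220.3] ctr [0.4991 0.0817 0.1139] n [-0.504 -0.001  0.864] tilt 30.3 azi 0.2 rms 0.0015
   rect ctr [0.5001 0.0807 0.1144] size 0.0465 0.1052 ang 88.8
2 208 [270.8 237.8] ctr [0.5131 0.1737 0.1071] n [-0.506 -0.014  0.863] tilt 30.4 azi 1.6 rms 0.0015
   rect ctr [0.5133 0.1733 0.1072] size 0.0481 0.1041 ang 81.8
3 592 [263.5 263. ] ctr [0.5239 0.3102 0.111 ] n [-0.493 -0.195  0.848] tilt 32.0 azi 21.5 rms 0.0026
   rect ctr [0.5234 0.305  0.1096] size 0.1349 0.107 ang 65.4
```

Run:
```python
from h import *
from plant import ctrl
print("tool axes (cols)\n",toolT(ctrl.get_state())[:3,:3].round(3))
for n in ["top","side"]:
    c=pickle.load(open(f"pics/{n}0.pkl","rb")); W=cloud(c); im=c["pixels"]; hsv=cv2.cvtColor(im,cv2.COLOR_BGR2HSV)
    reg=(W[...,0]>0.36)&(W[...,0]<0.8)&(W[...,1]>-.34)&(W[...,1]<-0.05)
    grey=hsv[...,1]<70
    def rect(m,name):
        m=m.astype(np.uint8)
        nn,l,st,ce=cv2.connectedComponentsWithStats(m)
        for i in range(1,nn):
            if st[i,4]<15: continue
            P=W[l==i]; (a,b),(w,h),ang=cv2.minAreaRect(P[:,:2].astype(np.float32))
            print(n,name,st[i],"xyz",np.median(P,0).round(4),"rect",round(a,4),round(b,4),round(w,4),round(h,4),round(ang,1),"z90",np.percentile(P[:,2],[10,90]).round(4))
    rect(reg&grey&(abs(W[...,2]-.036)<.008),"bed")
    rect(reg&(abs(W[...,2]-.012)<.006),"base")
    rect(reg&(W[...,2]>.075)&(W[...,2]<.125)&(W[...,1]>-.19)&(W[...,0]<.62),"gauge")
    rect(reg&(W[...,2]>.29),"bar")
    rect(reg&grey&(W[...,2]>.2)&(W[...,2]<.29),"nose")
```

```text
tool axes (cols)
 [[-0.918 -0.     0.397]
 [-0.397  0.002 -0.918]
 [-0.    -1.    -0.002]]
top bed [324 188  17  30 332] xyz [ 0.519  -0.1854  0.0356] rect 0.5204 -0.1847 0.0441 0.1064 78.9 z90 [0.0311 0.0397]
top base [ 300  154   57   85 1951] xyz [ 0.5225 -0.1775  0.0118] rect 0.556 -0.1669 0.2033 0.3062 80.8 z90 [0.0079 0.0158]
top base [334 156  16   9  77] xyz [ 0.6879 -0.2229  0.0118] rect 0.6887 -0.2226 0.0588 0.0244 78.5 z90 [0.0077 0.0158]
top gauge [302 177  27  11 136] xyz [ 0.578  -0.1122  0.1001] rect 0.5796 -0.1158 0.0963 0.0219 81.2 z90 [0.0937 0.1095]
top bar [333 131  44  21 359] xyz [ 0.6587 -0.2127  0.353 ] rect 0.66 -0.2118 0.128 0.0244 79.1 z90 [0.3219 0.3587]
top nose [329 143  41  20 308] xyz [ 0.64   -0.2067  0.2457] rect 0.6431 -0.2083 0.1199 0.0286 78.5 z90 [0.2357 0.2622]
side bed [250 190   5   5  16] xyz [ 0.6211 -0.2333  0.0366] rect 0.6201 -0.2317 0.0279 0.0136 71.6 z90 [0.0311 0.0431]
side bed [262 195  27  11 188] xyz [ 0.5228 -0.1781  0.036 ] rect 0.5233 -0.1826 0.055 0.1043 79.3 z90 [0.0319 0.0392]
side bed [232 197  18   6  54] xyz [ 0.6575 -0.1678  0.0367] rect 0.6616 -0.1676 0.0178 0.0696 83.9 z90 [0.0314 0.042 ]
side base [253 193  53  28 630] xyz [ 0.4737 -0.1551  0.0121] rect 0.501 -0.1654 0.2095 0.1887 85.6 z90 [0.0091 0.0158]
side base [225 195  30  19 232] xyz [ 0.6495 -0.155   0.0126] rect 0.6653 -0.173 0.1164 0.1241 6.2 z90 [0.0085 0.0163]
side gauge [253 188  11  16  89] xyz [ 0.584  -0.087   0.0998] rect 0.5849 -0.1179 0.1128 0.0249 84.2 z90 [0.0913 0.1177]
side bar [231 114  16  31 222] xyz [ 0.6628 -0.185   0.3429] rect 0.6619 -0.2084 0.1376 0.0223 79.9 z90 [0.3001 0.3569]
side nose [234 131  18  36 256] xyz [ 0.6513 -0.1743  0.2467] rect 0.6493 -0.2069 0.1295 0.0343 80.1 z90 [0.2162 0.2791]
```

```bash
cat > mv.py <<'E'
from h import *
from plant import ctrl
def axes(az,tilt=0.0):
    """tool x azimuth deg; tilt deg: rotates approach (down) about tool z so that approach leans toward -toolx dir (tilt>0)"""
    a=np.radians(az); x=np.array([np.cos(a),np.sin(a),0]); y=np.array([0,0,-1.]); t=np.radians(tilt)
    y2=y*np.cos(t)-x*np.sin(t); x2=x*np.cos(t)+y*np.sin(t)
    return np.c_[x2,y2,np.cross(x2,y2)]
def delta(pos,Rm):
    s=ctrl.get_state(); T=toolT(s)
    rv=R.from_matrix(T[:3,:3].T@Rm).as_rotvec(); d=T[:3,:3].T@(np.asarray(pos)-T[:3,3])
    print("rot",rv.round(3).tolist(),"shift",d.round(4).tolist(),"rows>=",round(max(np.linalg.norm(d)/.0417,np.degrees(np.linalg.norm(rv))/7.16),1),"t",round(s["time"],2))
E
python3 -c "
from mv import *
delta([.47,-.17,.28],axes(169))"
```

```text
rot [0.002, 0.6, 0.0] shift [-0.3639, -0.0491, -0.3321] rows>= 11.9 t 0.15
```

>>> jog_arm(
  deltas=[
    [[0,0.1,0],[-0.036,-0.005,-0.033],1],
    [[0,0.2,0],[-0.072,-0.02,-0.066],1],
    [[0,0.3,0],[-0.108,-0.035,-0.1],1],
    [[0,0.4,0],[-0.144,-0.049,-0.133],1],
    [[0,0.5,0],[-0.18,-0.049,-0.166],1],
    [[0,0.6,0],[-0.216,-0.049,-0.2],1],
    [[0,0.6,0],[-0.252,-0.049,-0.233],1],
    [[0,0.6,0],[-0.29,-0.049,-0.266],1],
    [[0,0.6,0],[-0.33,-0.049,-0.3],1],
    [[0,0.6,0],[-0.364,-0.049,-0.332],1],
  ],
)

```text
time: 0.98
eef_pos: [0.4363, -0.2424, 0.2793]
tcp_rot: [0.068, 0.704, -0.703, -0.068]
contact_force: [1.3, -0.8, -0.4]
opening: 1.0
```

```bash
python3 -c "
from mv import *
delta([.47,-.17,.28],axes(169)); print(ctrl.get_state()['qpos'].round(2) if hasattr(ctrl.get_state()['qpos'],'round') else ctrl.get_state()['qpos'])
s=ctrl.get_state(); c=ctrl.read_camera('wrist'); c['Tt']=toolT(s); pickle.dump(c,open('pics/w1.pkl','wb')); cv2.imwrite('pics/w1.png',c['pixels'])"
```

```text
rot [0.002, -0.001, 0.001] shift [-0.0192, -0.0005, -0.0776] rows>= 1.9 t 0.98
[-0.71 -0.14  1.94  0.    1.34  1.05]
```

View pics/w1.png

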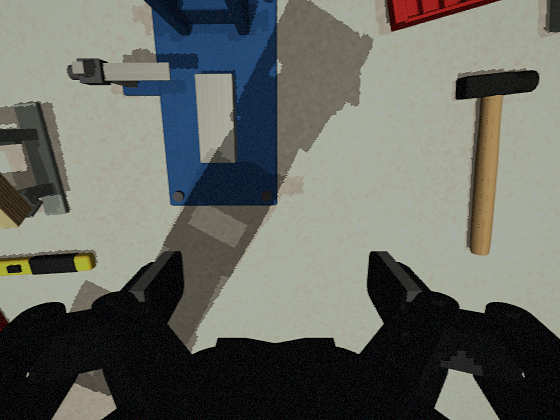

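The wrist view shows the bed at about (215,117) and the pointer blade from (105,72) to its tip at (169,71). I take a second view, shifted, for stereo.

>>> jog_arm(
  deltas=[
    [[0,0,0],[-0.01,0,-0.04],1],
    [[0,0,0],[-0.02,0,-0.08],1],
    [[0,0,0],[-0.02,0,-0.08],1],
  ],
)

```text
time: 1.28
eef_pos: [0.4743, -0.1569, 0.2799]
tcp_rot: [0.065, 0.708, -0.701, -0.064]
contact_force: [-0.8, 0.0, -1.0]
opening: 1.002
```

Run:
```python
from mv import *
s=ctrl.get_state(); c=ctrl.read_camera('wrist'); c['Tt']=toolT(s); pickle.dump(c,open('pics/w2.pkl','wb')); cv2.imwrite('pics/w2.png',c['pixels'])
print(s['eef_pos'],np.abs(s['dq']).max())
for n in ("w1","w2"):
    c=pickle.load(open(f"pics/{n}.pkl","rb")); W=cloud(c,c["Tt"]@c["mount"]); hsv=cv2.cvtColor(c["pixels"],cv2.COLOR_BGR2HSV)
    reg=(W[...,0]>0.40)&(W[...,0]<0.8)&(W[...,1]>-.34)&(W[...,1]<-0.03)
    def rect(m,name):
        m=cv2.morphologyEx(m.astype(np.uint8),cv2.MORPH_OPEN,np.ones((3,3)))
        k,l,st,ce=cv2.connectedComponentsWithStats(m)
        for i in range(1,k):
            if st[i,4]<150: continue
            P=W[l==i]; (a,b),(w,h),ang=cv2.minAreaRect(P[:,:2].astype(np.float32))
            print(n,name,st[i],"xyz",np.median(P,0).round(4),"rect",round(a,4),round(b,4),round(w,4),round(h,4),round(ang,1), "px",[round(float(q),1) for q in cv2.minAreaRect(np.argwhere(l==i)[:,::-1].astype(np.float32))[0]])
    rect(reg&(hsv[...,1]<80)&(abs(W[...,2]-.036)<.01),"bed")
    rect(reg&(hsv[...,1]<80)&(W[...,2]>.085)&(W[...,2]<.115),"gauge")
```

```text
[ 0.47432836 -0.15690783  0.27991541] 0.12389265788695544
w1 bed [ 195   73   42   90 3293] xyz [ 0.5209 -0.1854  0.0364] rect 0.5186 -0.1842 0.0445 0.1045 79.2 px [215.6, 117.8]
w1 gauge [  67   59  104   25 1673] xyz [ 0.5756 -0.1174  0.0995] rect 0.576 -0.1137 0.0988 0.0213 77.1 px [118.5, 71.0]
w2 bed [ 275   93   37   87 3077] xyz [ 0.5212 -0.1842  0.0364] rect 0.5181 -0.1842 0.0435 0.104 79.6 px [293.0, 136.0]
w2 gauge [ 167   81   99   24 1615] xyz [ 0.576  -0.1157  0.0994] rect 0.5778 -0.1141 0.0977 0.0216 79.6 px [216.0, 92.5]
```

View pics/w2.png

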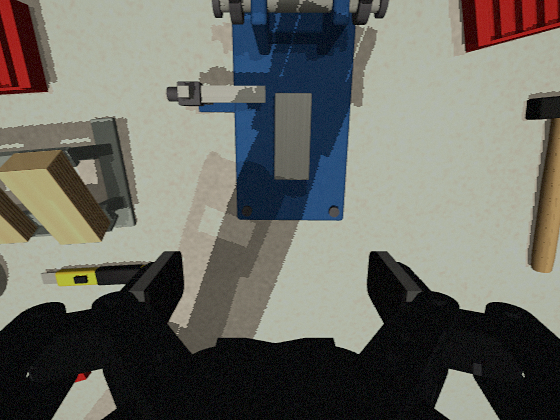

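Run:
```python
from mv import *
def ray(c,u,v):
    T=c["Tt"]@c["mount"]; d=T[:3,:3]@np.array([(u-c["cx"])/c["fx"],-(v-c["cy"])/c["fy"],-1]); return T[:3,3],d/np.linalg.norm(d)
def tri(rs):
    A=sum(np.eye(3)-np.outer(d,d) for o,d in rs); b=sum((np.eye(3)-np.outer(d,d))@o for o,d in rs); return np.linalg.solve(A,b)
cs=[pickle.load(open(f"pics/{n}.pkl","rb")) for n in("w1","w2")]
tips=[];cor=[]
for c in cs:
    W=cloud(c,c["Tt"]@c["mount"]); hsv=cv2.cvtColor(c["pixels"],cv2.COLOR_BGR2HSV)
    m=(hsv[...,1]<80)&(W[...,2]>.085)&(W[...,2]<.115)&(W[...,0]>.5)&(W[...,1]<-.09)&(W[...,1]>-.16)
    m=cv2.morphologyEx(m.astype(np.uint8),cv2.MORPH_OPEN,np.ones((3,3)))
    print("blade z",np.percentile(W[m>0][:,2],[10,50,90]).round(4),m.sum())
    a=np.argwhere(m); umax=a[:,1].max(); e=a[a[:,1]>=umax-1]; tips.append((umax+.5,e[:,0].mean())); print(tips[-1])
    for n in [0]:
        b=(hsv[...,1]<80)&(abs(W[...,2]-.036)<.01)&(W[...,0]>.45)&(W[...,0]<.585)
        b=cv2.morphologyEx(b.astype(np.uint8),cv2.MORPH_OPEN,np.ones((3,3)))
        k,l,st,ce=cv2.connectedComponentsWithStats(b);i=1+st[1:,4].argmax()
        r=cv2.minAreaRect(np.argwhere(l==i)[:,::-1].astype(np.float32)); cor.append(r[0]); print(r)
print("tip",tri([ray(c,*t) for c,t in zip(cs,tips)]).round(4))
print("bedctr",tri([ray(c,*t) for c,t in zip(cs,cor)]).round(4))
```

```text
blade z [0.0981 0.0993 0.1052] 1415
(np.float64(168.5), np.float64(76.92857142857143))
((215.64491271972656, 117.80020141601562), (89.82316589355469, 38.09073257446289), 87.66268920898438)
blade z [0.0981 0.0992 0.1049] 1273
(np.float64(264.5), np.float64(98.75))
((293.0, 136.0), (86.0, 36.0), 90.0)
tip [ 0.5632 -0.1604  0.1002]
bedctr [ 0.5199 -0.1849  0.0376]
```

```bash
python3 -c "
from mv import *
print(axes(175,30).round(3))
delta([.463,.176,.2],axes(175,30))"
```

```text
[[-0.863  0.498 -0.087]
 [ 0.075 -0.044 -0.996]
 [-0.5   -0.866 -0.   ]]
rot [-0.016, -0.094, 0.522] shift [0.0713, 0.0827, -0.3257] rows>= 8.2 t 1.33
```

>>> jog_arm(
  deltas=[
    [[0,-0.01,0.05],[0.007,0,-0.04],1],
    [[0,-0.02,0.1],[0.015,0.01,-0.08],1],
    [[0,-0.03,0.16],[0.023,0.02,-0.12],1],
    [[0,-0.05,0.22],[0.032,0.03,-0.16],1],
    [[0,-0.06,0.3],[0.04,0.04,-0.2],1],
    [[0,-0.07,0.38],[0.05,0.055,-0.24],1],
    [[-0.01,-0.08,0.45],[0.06,0.07,-0.28],1],
    [[-0.016,-0.094,0.522],[0.071,0.083,-0.326],1],
    [[-0.016,-0.094,0.522],[0.071,0.083,-0.326],1],
    [[-0.016,-0.094,0.522],[0.071,0.083,-0.326],1],
  ],
)

```text
time: 2.17
eef_pos: [0.4612, 0.178, 0.1969]
tcp_rot: [-0.21, -0.675, 0.691, -0.153]
contact_force: [0.1, -0.4, 0.2]
opening: 1.0
```

```bash
cat > wb.py <<'E'
from mv import *
import sys
def snap(n):
    s=ctrl.get_state(); c=ctrl.read_camera('wrist'); c['Tt']=toolT(s); pickle.dump(c,open(f'pics/{n}.pkl','wb')); cv2.imwrite(f'pics/{n}.png',c['pixels']); return c
E
python3 - <<'E'
from wb import *
import boards
delta([.463,.176,.2],axes(175,30)); print(np.round(ctrl.get_state()['qpos'],2))
c=snap("w3"); boards.go(c,c["Tt"]@c["mount"])
E
```

```text
rot [0.0, 0.005, 0.004] shift [-0.0032, -0.0017, 0.0019] rows>= 0.1 t 2.17
[ 0.25 -0.33  2.31 -0.26  0.68  2.06]
1 7937 [ 50.5 205.8] ctr [0.5197 0.3486 0.1221] n [-0.497  0.052  0.866] tilt 30.0 azi -6.0 rms 0.0007
   rect ctr [0.5166 0.3493 0.1203] size 0.1093 0.0493 ang 0.2
3 6314 [170.7 198.4] ctr [0.525  0.2619 0.1025] n [-0.497  0.052  0.866] tilt 30.0 azi -5.9 rms 0.0008
   rect ctr [0.52   0.263  0.0996] size 0.0491 0.1087 ang 89.7
4 7087 [276.4 205.7] ctr [0.5093 0.1731 0.108 ] n [-0.498  0.051  0.866] tilt 30.0 azi -5.8 rms 0.0007
   rect ctr [0.5066 0.1733 0.1064] size 0.109 0.0485 ang 0.0
5 6631 [393.9 202.2] ctr [0.5017 0.0799 0.1183] n [-0.498  0.05   0.866] tilt 30.0 azi -5.8 rms 0.0008
   rect ctr [0.493  0.0806 0.1133] size 0.0491 0.1086 ang 89.9
```

View pics/w3.png

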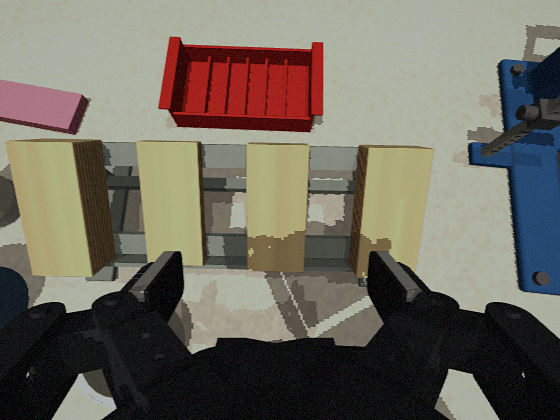

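Run:
```python
from mv import *
n=np.array([-.4976,.0514,.866]);top=np.array([.5066,.1733,.1064])
for k in (.05,0,-.034): delta(top+k*n,axes(174.1,30))
```

```text
rot [0.007, 0.017, 0.002] shift [0.0075, 0.0518, -0.0008] rows>= 1.3 t 2.22
rot [0.007, 0.017, 0.002] shift [0.0074, 0.1018, -0.0004] rows>= 2.4 t 2.22
rot [0.007, 0.017, 0.002] shift [0.0073, 0.1358, -0.0002] rows>= 3.3 t 2.22
```

>>> jog_arm(
  deltas=[
    [[0.007,0.017,0.002],[0.0074,0.03,-0.0006],0.85],
    [[0.007,0.017,0.002],[0.0074,0.052,-0.0006],0.85],
    [[0.007,0.017,0.002],[0.0074,0.075,-0.0006],0.85],
    [[0.007,0.017,0.002],[0.0074,0.1,-0.0005],0.85],
    [[0.007,0.017,0.002],[0.0074,0.12,-0.0003],0.85],
    [[0.007,0.017,0.002],[0.0074,0.136,-0.0003],0.85],
    [[0.007,0.017,0.002],[0.0074,0.136,-0.0003],0.85],
  ],
)

```text
time: 2.8
eef_pos: [0.5241, 0.1686, 0.0743]
tcp_rot: [-0.217, -0.672, 0.693, -0.145]
contact_force: [-0.7, -0.2, 0.5]
opening: 0.85
```

Run:
```python
from wb import *
n=np.array([-.4976,.0514,.866]);top=np.array([.5066,.1733,.1064])
delta(top-.034*n,axes(174.1,30)); snap("w4")
```

```text
rot [-0.004, -0.002, 0.005] shift [-0.0006, -0.0028, -0.0029] rows>= 0.1 t 2.8
```

View pics/w4.png

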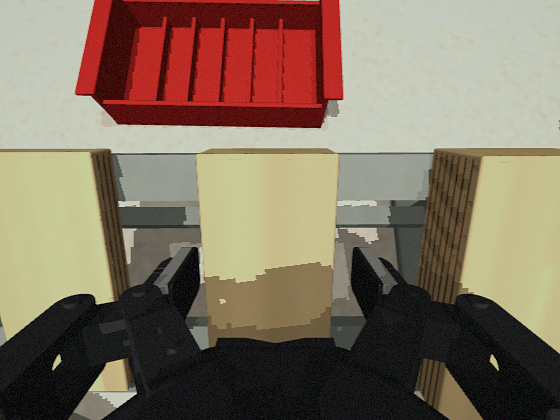

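The pads straddle the board (columns 200–335) with about 3 mm of offset. I correct that and close.

>>> jog_arm(
  deltas=[
    [[-0.004,-0.002,0.005],[0,0,-0.003],0.85],
    [[-0.004,-0.002,0.005],[0,0,-0.003],0.7],
    [[-0.004,-0.002,0.005],[0,0,-0.003],0.4],
    [[-0.004,-0.002,0.005],[0,0,-0.003],0.3],
    [[-0.004,-0.002,0.005],[0,0,-0.003],0.3],
    [[-0.004,-0.002,0.005],[0,0,-0.003],0.3],
    [[-0.004,-0.002,0.005],[0,0,-0.003],0.3],
  ],
  force=50,
)

```text
time: 3.43
eef_pos: [0.5251, 0.1722, 0.0774]
tcp_rot: [-0.219, -0.673, 0.691, -0.149]
contact_force: [-3.7, -3.5, 7.8]
opening: 0.578
```

Run:
```python
from wb import *
n=np.array([-.4976,.0514,.866]);top=np.array([.5066,.1733,.1064])
delta(top-.034*n,axes(174.1,30)); s=ctrl.get_state(); print(s['opening']*85,s['contact_force'])
delta(top+.09*n,axes(174.1,30))
```

```text
rot [0.001, -0.0, -0.004] shift [0.0015, -0.0004, 0.0008] rows>= 0.0 t 3.43
49.12412530397082 [-3.7054756  -3.48722506  7.8246615 ]
rot [0.001, -0.0, -0.004] shift [0.001, -0.1244, 0.0006] rows>= 3.0 t 3.43
```

>>> jog_arm(
  deltas=[
    [[0,0,0],[0,-0.015,0],0.3],
    [[0,0,0],[0,-0.035,0],0.3],
    [[0,0,0],[0,-0.06,0],0.3],
    [[0,0,0],[0,-0.09,0],0.3],
    [[0,0,0],[0,-0.12,0],0.3],
  ],
)

```text
time: 3.85
eef_pos: [0.4634, 0.1783, 0.1811]
tcp_rot: [-0.218, -0.673, 0.691, -0.149]
contact_force: [-0.8, -0.2, -1.2]
opening: 0.577
```

Run:
```python
from wb import *
c=snap("w5"); W=cloud(c,c["mount"]); 
s=ctrl.get_state(); print(s['contact_force'],s['opening']*85)
hsv=cv2.cvtColor(c["pixels"],cv2.COLOR_BGR2HSV); m=cv2.inRange(hsv,(15,40,60),(35,200,255))>0
m&=(abs(W[...,2])<.04)&(W[...,1]>-.07)&(W[...,1]<.03)
P=W[m]; print(len(P),P.min(0),P.max(0),np.median(P,0))
Q=P[abs(P[:,1]-np.median(P[:,1]))<.006]
A=np.c_[Q[:,0],Q[:,2],np.ones(len(Q))];print("plane y=a x+b z+c",np.linalg.lstsq(A,Q[:,1],rcond=None)[0]); r=cv2.minAreaRect(Q[:,[0,2]].astype(np.float32));print(r)
# press targets
yaw=-10.7; delta([.520,-.185,.20],axes(180+yaw,0))
```

```text
[1.1933034  3.60563824 1.7706807 ] 49.33081790371514
24120 [-0.05306475 -0.04630411 -0.03806977] [ 0.02432506 -0.00810353  0.03851668] [-0.02113855 -0.03440078 -0.00013892]
plane y=a x+b z+c [-0.00052955 -0.00048838 -0.03440333]
((-0.01436556875705719, 0.006017450243234634), (0.06438861787319183, 0.07738307863473892), 89.99303436279297)
rot [0.027, 0.083, -0.535] shift [-0.0859, 0.035, 0.3572] rows>= 8.8 t 3.9
```

View pics/w5.png

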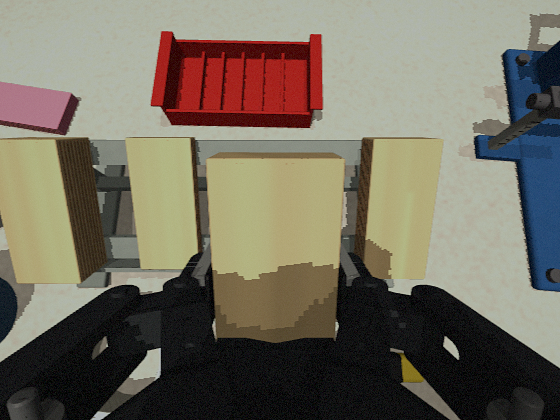

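>>> jog_arm(
  deltas=[
    [[0,0.01,-0.05],[-0.01,-0.02,0.03],0.3],
    [[0,0.02,-0.12],[-0.02,-0.02,0.07],0.3],
    [[0.005,0.03,-0.18],[-0.03,-0.015,0.11],0.3],
    [[0.01,0.04,-0.24],[-0.04,-0.01,0.15],0.3],
    [[0.01,0.05,-0.3],[-0.05,0,0.19],0.3],
    [[0.02,0.06,-0.36],[-0.06,0.01,0.23],0.3],
    [[0.02,0.07,-0.42],[-0.07,0.02,0.27],0.3],
    [[0.027,0.083,-0.48],[-0.08,0.03,0.31],0.3],
    [[0.027,0.083,-0.535],[-0.086,0.035,0.34],0.3],
    [[0.027,0.083,-0.535],[-0.086,0.035,0.357],0.3],
  ],
)

```text
time: 4.73
eef_pos: [0.5215, -0.189, 0.1992]
tcp_rot: [-0.066, -0.704, 0.704, 0.067]
contact_force: [-0.7, 1.0, -0.7]
opening: 0.574
```

>>> jog_arm(
  deltas=[
    [[0,0,0],[0,0,0],0.3],
  ],
)

```text
time: 4.82
eef_pos: [0.5216, -0.192, 0.1985]
tcp_rot: [-0.067, -0.703, 0.704, 0.069]
contact_force: [-0.2, 0.5, -0.7]
opening: 0.581
```

Run:
```python
from wb import *
c=snap("w6"); yaw=-10.7
print(np.round(ctrl.get_state()['qpos'],2))
for z in (.20,.12,.05,.026): delta([.5215,-.1848,z],axes(180+yaw,0))
W=cloud(c,c["Tt"]@c["mount"]); hsv=cv2.cvtColor(c["pixels"],cv2.COLOR_BGR2HSV)
m=(hsv[...,1]<80)&(W[...,2]>.085)&(W[...,2]<.115)&(W[...,0]>.5)&(W[...,1]<-.05)&(W[...,1]>-.16)
P=W[m]; print("blade",len(P),np.median(P,0).round(4)); 
if len(P): print(cv2.minAreaRect(P[:,:2].astype(np.float32)))
```

```text
[-0.53  0.05  1.9  -0.    1.19  1.23]
rot [-0.001, -0.005, 0.002] shift [0.0012, -0.0017, -0.0059] rows>= 0.1 t 4.87
rot [-0.001, -0.005, 0.002] shift [0.001, 0.0783, -0.006] rows>= 1.9 t 4.87
rot [-0.001, -0.005, 0.002] shift [0.0008, 0.1483, -0.006] rows>= 3.6 t 4.87
rot [-0.001, -0.005, 0.002] shift [0.0008, 0.1723, -0.006] rows>= 4.1 t 4.87
blade 2348 [ 0.5779 -0.1101  0.0995]
((0.5949884653091431, -0.13089145720005035), (0.07060585170984268, 0.12259439378976822), 35.795413970947266)
```

View pics/w6.png

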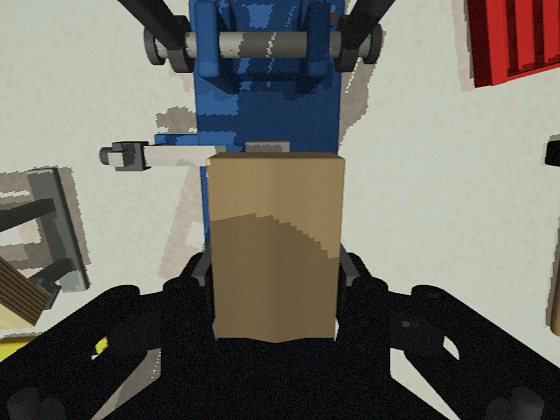

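>>> jog_arm(
  deltas=[
    [[0,-0.005,0],[0.001,0,-0.006],0.3],
    [[0,-0.005,0],[0.001,0.03,-0.006],0.3],
    [[0,-0.005,0],[0.001,0.05,-0.006],0.3],
    [[0,-0.005,0],[0.001,0.06,-0.006],0.3],
    [[0,-0.005,0],[0.001,0.06,-0.006],0.3],
  ],
)

```text
time: 5.28
eef_pos: [0.5195, -0.1818, 0.1354]
tcp_rot: [0.063, 0.705, -0.703, -0.068]
contact_force: [-0.4, 0.2, -1.1]
opening: 0.579
```

Run:
```python
from wb import *
c=snap("w7"); yaw=-10.7
for z in (.05,.026): delta([.5215,-.1848,z],axes(180+yaw,0))
```

```text
rot [0.0, 0.002, 0.004] shift [-0.0015, 0.0874, 0.0019] rows>= 2.1 t 5.33
rot [0.0, 0.002, 0.004] shift [-0.0017, 0.1114, 0.0019] rows>= 2.7 t 5.33
```

View pics/w7.png

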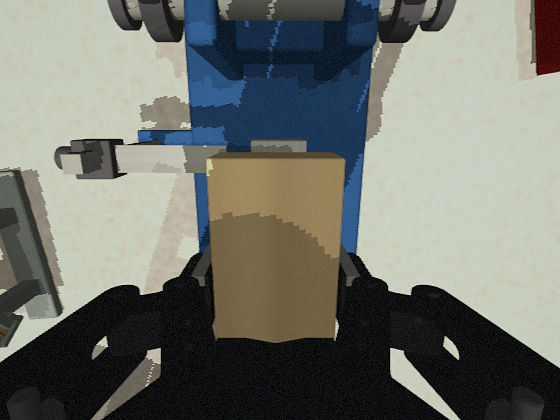

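>>> jog_arm(
  deltas=[
    [[0,0.002,0.004],[-0.0015,0,0.002],0.3],
    [[0,0.002,0.004],[-0.0015,0.005,0.002],0.3],
    [[0,0.002,0.004],[-0.0015,0.02,0.002],0.3],
    [[0,0.002,0.004],[-0.0015,0.035,0.002],0.3],
    [[0,0.002,0.004],[-0.0015,0.05,0.002],0.3],
    [[0,0.002,0.004],[-0.0015,0.065,0.002],0.3],
    [[0,0.002,0.004],[-0.0016,0.08,0.002],0.3],
    [[0,0.002,0.004],[-0.0016,0.09,0.002],0.3],
    [[0,0.002,0.004],[-0.0016,0.094,0.002],0.3],
    [[0,0.002,0.004],[-0.0016,0.094,0.002],0.3],
  ],
)

```text
time: 6.17
eef_pos: [0.5213, -0.1848, 0.0429]
tcp_rot: [0.066, 0.704, -0.704, -0.067]
contact_force: [-1.3, 1.1, -1.6]
opening: 0.578
```

Run:
```python
from wb import *
c=snap("w8"); yaw=-10.7
delta([.5215,-.1848,.026],axes(180+yaw,0))
```

```text
rot [0.0, -0.0, 0.0] shift [0.0004, 0.0177, -0.0002] rows>= 0.4 t 6.22
```

View pics/w8.png

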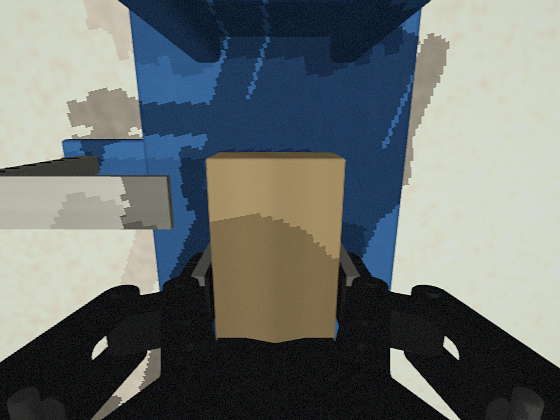

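The board is aligned at (275,245), clear of the pointer tip at (170,200). I lower the rest slowly.

>>> jog_arm(
  deltas=[
    [[0,0,0],[0,0.004,0],0.3],
    [[0,0,0],[0,0.008,0],0.3],
    [[0,0,0],[0,0.011,0],0.3],
    [[0,0,0],[0,0.013,0],0.3],
    [[0,0,0],[0,0.0145,0],0.3],
    [[0,0,0],[0,0.0155,0],0.3],
    [[0,0,0],[0,0.0165,0],0.3],
  ],
)

```text
time: 6.8
eef_pos: [0.5218, -0.1851, 0.0271]
tcp_rot: [0.066, 0.704, -0.704, -0.066]
contact_force: [-0.2, -1.2, -1.7]
opening: 0.577
```

>>> jog_arm(
  deltas=[
    [[0,0,0],[0,0.001,0],0.3],
    [[0,0,0],[0,0.002,0],0.3],
    [[0,0,0],[0,0.0025,0],0.3],
  ],
)

```text
time: 7.05
eef_pos: [0.5219, -0.1851, 0.0265]
tcp_rot: [0.065, 0.704, -0.704, -0.067]
contact_force: [-6.0, 2.5, 13.3]
opening: 0.575
```

Contact at z 0.0265 with 13 N, as expected. Release and rise.

>>> jog_arm(
  deltas=[
    [[0,0,0],[0,-0.0005,0],0.65],
    [[0,0,0],[0,-0.0005,0],0.75],
    [[0,0,0],[0,-0.0005,0],0.85],
    [[0,0,0],[0,-0.0005,0],0.85],
    [[0,0,0],[0,-0.01,0],0.85],
    [[0,0,0],[0,-0.03,0],0.85],
    [[0,0,0],[0,-0.07,0],0.85],
    [[0,0,0],[0,-0.11,0],0.85],
    [[0,0,0],[0,-0.15,0],0.85],
    [[0,0,0],[0,-0.18,0],0.85],
  ],
)

```text
time: 7.88
eef_pos: [0.523, -0.1857, 0.211]
tcp_rot: [-0.067, -0.704, 0.704, 0.065]
contact_force: [1.0, -0.6, -0.0]
opening: 0.85
```

```bash
cat > packs.py <<'E'
from wb import *
def pack(c,zt,T=None):
    W=cloud(c,c["Tt"]@c["mount"] if T is None else T); hsv=cv2.cvtColor(c["pixels"],cv2.COLOR_BGR2HSV)
    m=(cv2.inRange(hsv,(12,40,40),(35,200,255))>0)&(abs(W[...,2]-zt)<.008)&(abs(W[...,0]-.52)<.09)&(abs(W[...,1]+.185)<.07)
    m=cv2.morphologyEx(m.astype(np.uint8),cv2.MORPH_OPEN,np.ones((3,3)))
    P=W[m>0]; r=cv2.minAreaRect(P[:,:2].astype(np.float32)); print("pack",len(P),np.round(np.median(P,0),4),np.round(r[0],4),np.round(r[1],4),round(r[2],1))
E
python3 - <<'E'
from packs import *
c=snap("w9"); pack(c,.060)
s=ctrl.get_state();print(s["eef_pos"])
n=np.array([-.4976,.0514,.866]);top=np.array([.5166,.3493,.1203])
delta(top+.1*n,axes(174.1,30))
E
```

```text
pack 5524 [ 0.5239 -0.1852  0.0604] [ 0.5196 -0.1845] [0.0499 0.1103] 79.2
[ 0.52596194 -0.1873092   0.21783521]
rot [-0.027, -0.08, 0.511] shift [0.1587, 0.0067, -0.5214] rows>= 13.1 t 7.93
```

View pics/w9.png

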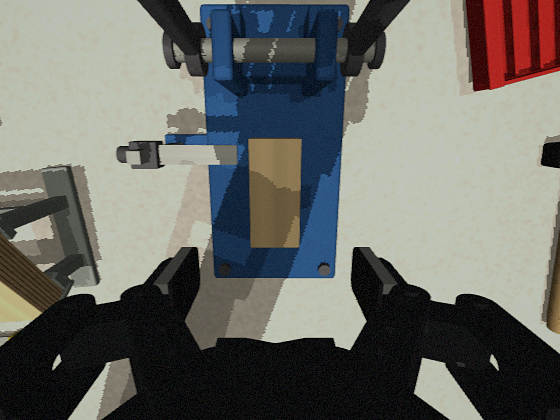

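>>> jog_arm(
  deltas=[
    [[0,0,0.0],[0.01,-0.005,-0.03],0.85],
    [[0,0,0.03],[0.02,-0.01,-0.07],0.85],
    [[0,-0.01,0.07],[0.03,-0.01,-0.11],0.85],
    [[0,-0.02,0.12],[0.045,-0.01,-0.15],0.85],
    [[-0.01,-0.03,0.18],[0.06,-0.01,-0.19],0.85],
    [[-0.01,-0.04,0.25],[0.07,-0.01,-0.23],0.85],
    [[-0.01,-0.05,0.32],[0.085,-0.01,-0.27],0.85],
    [[-0.02,-0.06,0.39],[0.1,-0.01,-0.31],0.85],
    [[-0.02,-0.07,0.46],[0.11,-0.01,-0.35],0.85],
    [[-0.027,-0.08,0.511],[0.125,-0.005,-0.39],0.85],
  ],
)

```text
time: 8.77
eef_pos: [0.4758, 0.2169, 0.222]
tcp_rot: [-0.22, -0.673, 0.69, -0.15]
contact_force: [1.6, -0.2, -0.5]
opening: 0.852
```

Run:
```python
from mv import *
n=np.array([-.4976,.0514,.866]);top=np.array([.5166,.3493,.1203])
delta(top+.1*n,axes(174.1,30))
```

```text
rot [0.003, -0.001, -0.007] shift [0.0276, 0.0018, -0.1359] rows>= 3.3 t 8.77
```

>>> jog_arm(
  deltas=[
    [[0,0,0],[0.007,0,-0.035],0.85],
    [[0,0,0],[0.014,0,-0.07],0.85],
    [[0,0,0],[0.02,0,-0.1],0.85],
    [[0,0,-0.005],[0.025,0,-0.125],0.85],
    [[0.003,0,-0.007],[0.0276,0.002,-0.136],0.85],
    [[0.003,0,-0.007],[0.0276,0.002,-0.136],0.85],
    [[0.003,0,-0.007],[0.0276,0.002,-0.136],0.85],
  ],
)

```text
time: 9.35
eef_pos: [0.4666, 0.3548, 0.2063]
tcp_rot: [-0.218, -0.673, 0.692, -0.148]
contact_force: [-0.5, -0.2, 0.2]
opening: 0.848
```

Run:
```python
from wb import *
import boards
c=snap("w10"); boards.go(c,c["Tt"]@c["mount"]); print(np.round(ctrl.get_state()['qpos'],2))
n=np.array([-.4976,.0514,.866]);top=np.array([.5166,.3493,.1203])
for k in (.1,.03,-.037): delta(top+k*n,axes(174.1,30))
```

```text
1 7330 [275.1 198.7] ctr [0.5197 0.3495 0.1219] n [-0.498  0.051  0.866] tilt 30.0 azi -5.8 rms 0.0008
   rect ctr [0.5167 0.3499 0.1201] size 0.1083 0.049 ang 0.0
2 5981 [371.1 192. ] ctr [0.5235 0.263  0.1014] n [-0.498  0.05   0.866] tilt 30.0 azi -5.7 rms 0.0008
   rect ctr [0.5198 0.2634 0.0993] size 0.0492 0.1081 ang 89.6
3 166 [556.4 249. ] ctr [0.4583 0.1062 0.0915] n [-0.479 -0.066  0.875] tilt 28.9 azi 7.8 rms 0.0007
   rect ctr [0.4606 0.1073 0.0928] size 0.0082 0.0306 ang 89.0
[ 0.62 -0.04  2.05 -0.48  0.79  2.58]
rot [-0.0, -0.0, 0.0] shift [-0.0002, -0.0003, -0.0003] rows>= 0.0 t 9.4
rot [-0.0, -0.0, 0.0] shift [-0.0003, 0.0697, -0.0003] rows>= 1.7 t 9.4
rot [-0.0, -0.0, 0.0] shift [-0.0003, 0.1367, -0.0004] rows>= 3.3 t 9.4
```

View pics/w10.png

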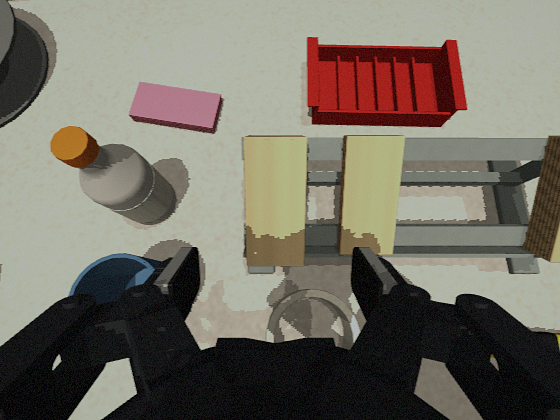

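Run:
```python
from mv import *
n=np.array([-.4976,.0514,.866]);top=np.array([.5166,.3493,.1203])
T=np.eye(4);T[:3,:3]=axes(174.1,30)
for k in (.1,-.037):
  T[:3,3]=top+k*n
  for f in("top0","side0","w10"):
    c=pickle.load(open(f"pics/{f}.pkl","rb"));W=cloud(c,c["Tt"]@c["mount"] if "Tt" in c else None)
    m=(W[...,1]>.385)&(W[...,1]<.55)&(W[...,0]>.35)&(W[...,0]<.7)&(W[...,2]>.02)&(W[...,2]<.2)
    P=(W[m]-T[:3,3])@T[:3,:3]
    if f=="w10": P=P[(P[:,1]>-.0)|(P[:,2]<-.07)]
    q=P[(P[:,1]<.02)&(abs(P[:,0])<.06)]
    print(k,f,len(q), "jaw z nearest", q[:,2][np.argsort(-q[:,2])[:5]].round(3) if len(q) else "", "W y min",W[m][:,1].min() if m.any() else "")
    blue=m&(cv2.inRange(cv2.cvtColor(c["pixels"],cv2.COLOR_BGR2HSV),(95,80,20),(130,255,255))>0)
    print("   mug",blue.sum(),W[blue].min(0).round(3),W[blue].max(0).round(3), "tool", ((W[blue]-T[:3,3])@T[:3,:3]).min(0).round(3),((W[blue]-T[:3,3])@T[:3,:3]).max(0).round(3))
```

```text
0.1 top0 0 jaw z nearest  W y min 0.4006910460873169
   mug 343 [0.415 0.447 0.02 ] [0.494 0.55  0.101] tool [ 0.044  0.063 -0.191] [ 0.144  0.165 -0.09 ]
0.1 side0 0 jaw z nearest  W y min 0.4153645440673117
   mug 97 [0.418 0.449 0.02 ] [0.495 0.55  0.099] tool [ 0.045  0.064 -0.191] [ 0.131  0.158 -0.092]
0.1 w10 0 jaw z nearest  W y min 0.4577021793341587
   mug 2110 [0.454 0.458 0.02 ] [0.493 0.529 0.098] tool [ 0.045  0.085 -0.174] [ 0.118  0.165 -0.104]
-0.037 top0 319 jaw z nearest [-0.1   -0.103 -0.103 -0.103 -0.104] W y min 0.4006910460873169
   mug 343 [0.415 0.447 0.02 ] [0.494 0.55  0.101] tool [ 0.044 -0.074 -0.191] [ 0.144  0.028 -0.09 ]
-0.037 side0 616 jaw z nearest [-0.1   -0.101 -0.101 -0.103 -0.103] W y min 0.4153645440673117
   mug 97 [0.418 0.449 0.02 ] [0.495 0.55  0.099] tool [ 0.045 -0.073 -0.191] [ 0.131  0.021 -0.092]
-0.037 w10 6009 jaw z nearest [-0.104 -0.104 -0.104 -0.104 -0.104] W y min 0.4577021793341587
   mug 2110 [0.454 0.458 0.02 ] [0.493 0.529 0.098] tool [ 0.045 -0.052 -0.174] [ 0.118  0.028 -0.104]
```

The mug is 90 mm or more away along the jaws. Descend and grip.

>>> jog_arm(
  deltas=[
    [[0,0,0],[0,0.03,0],0.85],
    [[0,0,0],[0,0.06,0],0.85],
    [[0,0,0],[0,0.085,0],0.85],
    [[0,0,0],[0,0.105,0],0.85],
    [[0,0,0],[0,0.122,0],0.85],
    [[0,0,0],[0,0.133,0],0.85],
    [[0,0,0],[0,0.1365,0],0.85],
    [[0,0,0],[0,0.1365,0],0.85],
    [[0,0,0],[0,0.1365,0],0.85],
  ],
)

```text
time: 10.15
eef_pos: [0.535, 0.3469, 0.0893]
tcp_rot: [-0.219, -0.673, 0.691, -0.147]
contact_force: [-0.2, -0.4, 0.3]
opening: 0.851
```

Run:
```python
from wb import *
n=np.array([-.4976,.0514,.866]);top=np.array([.5166,.3496,.1202])
delta(top-.037*n,axes(174.1,30)); print(ctrl.get_state()["contact_force"])
```

```text
rot [-0.0, -0.001, -0.001] shift [0.0006, 0.0009, -0.0008] rows>= 0.0 t 10.15
[-0.18843936 -0.38565877  0.34673493]
```

>>> jog_arm(
  deltas=[
    [[0,0,0],[0,0.001,-0.001],0.7],
    [[0,0,0],[0,0.001,-0.001],0.4],
    [[0,0,0],[0,0.001,-0.001],0.3],
    [[0,0,0],[0,0.001,-0.001],0.3],
    [[0,0,0],[0,0.001,-0.001],0.3],
    [[0,0,0],[0,0.001,-0.001],0.3],
  ],
  force=50,
)

```text
time: 10.65
eef_pos: [0.536, 0.3486, 0.0902]
tcp_rot: [-0.219, -0.673, 0.691, -0.148]
contact_force: [-3.4, -0.1, 4.7]
opening: 0.579
```

>>> jog_arm(
  deltas=[
    [[0,0,0],[0,-0.015,0],0.3],
    [[0,0,0],[0,-0.035,0],0.3],
    [[0,0,0],[0,-0.06,0],0.3],
    [[0,0,0],[0,-0.09,0],0.3],
    [[0,0,0],[0,-0.115,0],0.3],
    [[0,0,0],[0,-0.12,0],0.3],
  ],
)

```text
time: 11.15
eef_pos: [0.476, 0.3562, 0.1983]
tcp_rot: [-0.221, -0.674, 0.689, -0.15]
contact_force: [-0.3, 0.8, -1.4]
opening: 0.578
```

```bash
cat > held.py <<'E'
from wb import *
def held(c):
    W=cloud(c,c["mount"])
    hsv=cv2.cvtColor(c["pixels"],cv2.COLOR_BGR2HSV); m=cv2.inRange(hsv,(12,40,40),(35,200,255))>0
    m&=(abs(W[...,2])<.04)&(W[...,1]>-.07)&(W[...,1]<.03)
    P=W[m]; ym=np.median(P[:,1]); Q=P[abs(P[:,1]-ym)<.006]
    print("top y",ym.round(4),"x far edge",np.percentile(Q[:,0],[0,.5]).round(4),"n",len(Q))
    F=Q[(Q[:,0]<-.02)]; 
    for a,b in((-.05,-.04),(-.04,-.03),(-.03,-.02)):
        q=Q[(Q[:,0]>a)&(Q[:,0]<b)]; print("  z edges",np.percentile(q[:,2],[.5,99.5]).round(4))
    A=np.c_[Q[:,0],Q[:,2],np.ones(len(Q))];print("plane",np.linalg.lstsq(A,Q[:,1],rcond=None)[0].round(4))
E
python3 - <<'E'
from held import *
print("prev 24:"); held(pickle.load(open("pics/w5.pkl","rb")))
c=snap("w11"); held(c); s=ctrl.get_state(); print(s['opening']*85,s['contact_force'])
delta([.5215,-.1845,.22],axes(180-10.8,0))
E
```

```text
prev 24:
top y -0.0344 x far edge [-0.0531 -0.0529] n 23581
  z edges [-0.0244  0.0246]
  z edges [-0.0245  0.0247]
  z edges [-0.0245  0.0246]
plane [-0.0005 -0.0003 -0.0344]
top y -0.0357 x far edge [-0.053  -0.0528] n 23797
  z edges [-0.0245  0.0246]
  z edges [-0.0246  0.0246]
  z edges [-0.0246  0.0245]
plane [ 0.0048 -0.0007 -0.0356]
48.911937565360056 [-0.34838219 -0.085761   -0.11747945]
rot [0.029, 0.083, -0.53] shift [-0.0993, 0.0286, 0.5329] rows>= 13.0 t 11.2
```

View pics/w11.png

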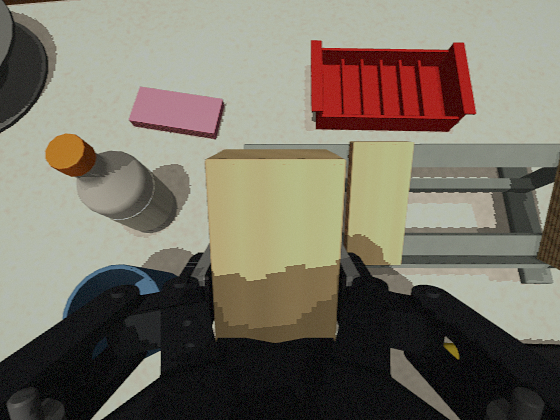

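>>> jog_arm(
  deltas=[
    [[0,0,0],[0,-0.02,0.02],0.3],
    [[0,0.01,-0.03],[-0.015,-0.025,0.06],0.3],
    [[0,0.02,-0.08],[-0.025,-0.025,0.1],0.3],
    [[0,0.03,-0.13],[-0.035,-0.02,0.14],0.3],
    [[0.01,0.04,-0.18],[-0.04,-0.015,0.18],0.3],
    [[0.01,0.05,-0.24],[-0.05,-0.01,0.22],0.3],
    [[0.01,0.055,-0.3],[-0.055,-0.005,0.26],0.3],
    [[0.02,0.06,-0.36],[-0.06,0,0.3],0.3],
    [[0.02,0.07,-0.42],[-0.065,0.005,0.34],0.3],
    [[0.025,0.075,-0.48],[-0.075,0.015,0.38],0.3],
  ],
)

```text
time: 12.03
eef_pos: [0.5081, -0.0313, 0.2189]
tcp_rot: [-0.08, -0.704, 0.704, 0.048]
contact_force: [1.3, 0.3, -2.7]
opening: 0.575
```

Run:
```python
from mv import *
delta([.5219,-.1851,.19],axes(180-10.8,0))
```

```text
rot [0.004, 0.006, -0.046] shift [-0.0401, 0.0303, 0.1489] rows>= 3.8 t 12.03
```

>>> jog_arm(
  deltas=[
    [[0,0,-0.02],[-0.01,0,0.035],0.3],
    [[0,0.006,-0.046],[-0.02,0.01,0.07],0.3],
    [[0.004,0.006,-0.046],[-0.03,0.02,0.105],0.3],
    [[0.004,0.006,-0.046],[-0.036,0.03,0.13],0.3],
    [[0.004,0.006,-0.046],[-0.04,0.03,0.143],0.3],
    [[0.004,0.006,-0.046],[-0.04,0.03,0.149],0.3],
    [[0.004,0.006,-0.046],[-0.04,0.03,0.149],0.3],
    [[0.004,0.006,-0.046],[-0.04,0.03,0.149],0.3],
  ],
)

```text
time: 12.7
eef_pos: [0.5217, -0.1845, 0.1902]
tcp_rot: [0.066, 0.704, -0.704, -0.067]
contact_force: [0.3, -0.0, -0.7]
opening: 0.58
```

Run:
```python
from held import *
for z in (.12,.075,.065): delta([.5219,-.1851,z],axes(180-10.8,0))
held(snap("w12"))
```

```text
rot [0.0, 0.0, 0.001] shift [-0.0003, 0.0702, 0.0006] rows>= 1.7 t 12.7
rot [0.0, 0.0, 0.001] shift [-0.0004, 0.1152, 0.0006] rows>= 2.8 t 12.7
rot [0.0, 0.0, 0.001] shift [-0.0004, 0.1252, 0.0006] rows>= 3.0 t 12.7
top y -0.0352 x far edge [-0.0527 -0.0525] n 23744
  z edges [-0.0245  0.0245]
  z edges [-0.0245  0.0244]
  z edges [-0.0244  0.0245]
plane [ 0.0051 -0.0003 -0.0351]
```

View pics/w12.png

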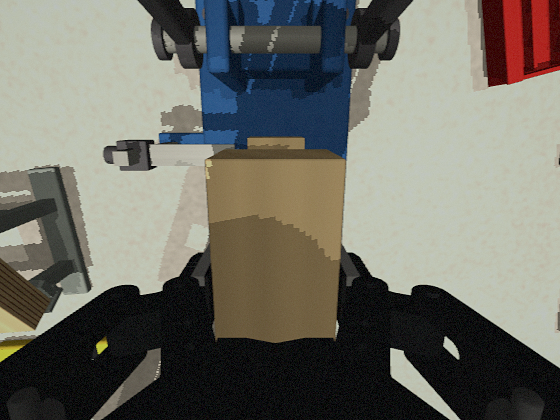

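>>> jog_arm(
  deltas=[
    [[0,0,0.001],[0,0.01,0.0006],0.3],
    [[0,0,0.001],[0,0.025,0.0006],0.3],
    [[0,0,0.001],[0,0.04,0.0006],0.3],
    [[0,0,0.001],[0,0.055,0.0006],0.3],
    [[0,0,0.001],[0,0.07,0.0006],0.3],
    [[0,0,0.001],[0,0.085,0.0006],0.3],
    [[0,0,0.001],[0,0.098,0.0006],0.3],
    [[0,0,0.001],[0,0.107,0.0006],0.3],
    [[0,0,0.001],[0,0.112,0.0006],0.3],
    [[0,0,0.001],[0,0.114,0.0006],0.3],
  ],
)

```text
time: 13.58
eef_pos: [0.5214, -0.184, 0.0755]
tcp_rot: [0.066, 0.704, -0.704, -0.066]
contact_force: [0.7, 1.3, -0.4]
opening: 0.579
```

Run:
```python
from held import *
delta([.5219,-.1851,.065],axes(180-10.8,0)); print(ctrl.get_state()["contact_force"])
snap("w13")
```

```text
rot [0.001, 0.002, 0.0] shift [-0.0007, 0.0105, 0.001] rows>= 0.3 t 13.58
[ 0.70849416  1.28209629 -0.40170513]
```

View pics/w13.png

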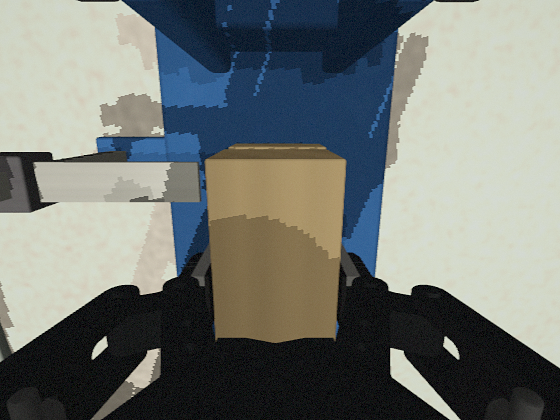

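The pointer tip at (200,182) is clear of the board edge at column 207. Final slow descent.

>>> jog_arm(
  deltas=[
    [[0,0.002,0],[-0.0007,0.002,0.001],0.3],
    [[0,0.002,0],[-0.0007,0.004,0.001],0.3],
    [[0,0.002,0],[-0.0007,0.006,0.001],0.3],
    [[0,0.002,0],[-0.0007,0.0075,0.001],0.3],
    [[0,0.002,0],[-0.0007,0.0085,0.001],0.3],
    [[0,0.002,0],[-0.0007,0.0095,0.001],0.3],
  ],
)

```text
time: 14.13
eef_pos: [0.5222, -0.1855, 0.0664]
tcp_rot: [0.067, 0.704, -0.704, -0.067]
contact_force: [0.1, -0.3, -0.7]
opening: 0.579
```

>>> jog_arm(
  deltas=[
    [[0,0,0],[0,0.001,0],0.3],
    [[0,0,0],[0,0.0018,0],0.3],
    [[0,0,0],[0,0.0022,0],0.3],
  ],
)

```text
time: 14.38
eef_pos: [0.5223, -0.1856, 0.0653]
tcp_rot: [0.067, 0.704, -0.704, -0.067]
contact_force: [-2.1, 0.7, 7.3]
opening: 0.581
```

>>> jog_arm(
  deltas=[
    [[0,0,0],[0,0,0],0.65],
    [[0,0,0],[0,0,0],0.75],
    [[0,0,0],[0,0,0],0.8],
    [[0,0,0],[0,0,0],0.8],
    [[0,0,0],[0,-0.01,0],0.8],
    [[0,0,0],[0,-0.03,0],0.8],
    [[0,0,0],[0,-0.07,0],0.8],
    [[0,0,0],[0,-0.11,0],0.8],
    [[0,0,0],[0,-0.145,0],0.8],
    [[0,0,0],[0,-0.15,0],0.8],
  ],
)

```text
time: 15.22
eef_pos: [0.5259, -0.1876, 0.2247]
tcp_rot: [-0.071, -0.702, 0.706, 0.062]
contact_force: [1.6, -1.2, 0.4]
opening: 0.802
```

>>> jog_arm(
  deltas=[
    [[0,0,0],[0,0,0],0.8],
  ],
)

```text
time: 15.3
eef_pos: [0.5267, -0.188, 0.2277]
tcp_rot: [-0.073, -0.701, 0.707, 0.06]
contact_force: [-0.0, -0.4, 0.3]
opening: 0.802
```

Run:
```python
from packs import *
c=snap("w14"); pack(c,.1)
print(ctrl.get_state()["eef_pos"])
W=cloud(c,c["Tt"]@c["mount"]); hsv=cv2.cvtColor(c["pixels"],cv2.COLOR_BGR2HSV)
m=(hsv[...,1]<80)&(W[...,2]>.085)&(W[...,2]<.115)&(W[...,0]>.5)&(W[...,0]<.6)&(W[...,1]<-.09)&(W[...,1]>-.152)
m=cv2.erode(m.astype(np.uint8),np.ones((5,5)))>0
print("blade z",np.percentile(W[m][:,2],[10,50,90]).round(4),m.sum())
```

```text
pack 6313 [ 0.5242 -0.1856  0.1004] [ 0.52   -0.1849] [0.05 0.11] 79.1
[ 0.52721692 -0.18826159  0.22820117]
blade z [0.0981 0.0991 0.1048] 835
```

View pics/w14.png

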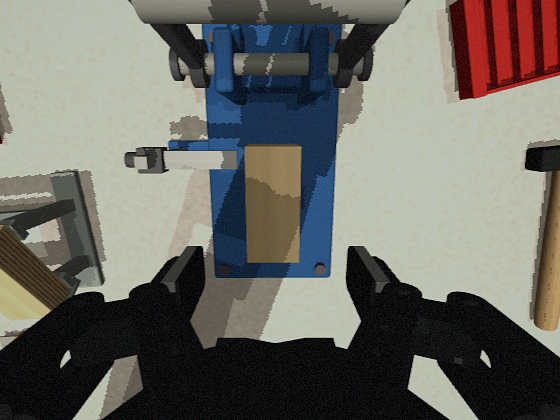

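The packing is square: centre (0.520,-0.185), top at 0.1004 against the blade at 0.099. Now the lever: rise, turn 90° and look at the bar.

Run:
```python
from mv import *
delta([.53,-.19,.43],axes(259.1,0))
delta([.62,-.204,.45],axes(259.1,0))
```

```text
rot [-0.021, -1.569, -0.01] shift [-0.0071, -0.2017, 0.0025] rows>= 12.6 t 15.35
rot [-0.021, -1.569, -0.01] shift [-0.0985, -0.2199, -0.0005] rows>= 12.6 t 15.35
```

>>> jog_arm(
  deltas=[
    [[0,-0.1,0],[0,-0.03,0],0.8],
    [[0,-0.22,0],[0,-0.07,0],0.8],
    [[0,-0.34,0],[0,-0.11,0],0.8],
    [[0,-0.46,0],[0,-0.15,0],0.8],
    [[0,-0.58,0],[0,-0.18,0],0.8],
    [[0,-0.7,0],[0,-0.2,0],0.8],
    [[0,-0.82,0],[-0.01,-0.21,0],0.8],
    [[-0.01,-0.94,0],[-0.03,-0.22,0],0.8],
    [[-0.01,-1.06,0],[-0.05,-0.22,0],0.8],
    [[-0.02,-1.18,-0.01],[-0.07,-0.22,0],0.8],
  ],
)

```text
time: 16.18
eef_pos: [0.5925, -0.1993, 0.4489]
tcp_rot: [-0.337, 0.622, -0.62, 0.339]
contact_force: [0.2, 0.9, -0.2]
opening: 0.805
```

Run:
```python
from mv import *
delta([.60,-.20,.45],axes(259.1,0))
```

```text
rot [0.0, -0.383, -0.004] shift [-0.0035, -0.0011, 0.0066] rows>= 3.1 t 16.18
```

>>> jog_arm(
  deltas=[
    [[0,-0.12,0],[0,0,0],0.8],
    [[0,-0.24,0],[0,0,0],0.8],
    [[0,-0.36,0],[0,0,0],0.8],
    [[0,-0.383,0],[0,0,0],0.8],
    [[0,-0.383,0],[0,0,0],0.8],
  ],
)

```text
time: 16.6
eef_pos: [0.5925, -0.1993, 0.4469]
tcp_rot: [-0.449, 0.548, -0.544, 0.45]
contact_force: [-1.0, -0.2, -0.4]
opening: 0.797
```

Run:
```python
from wb import *
s=ctrl.get_state(); print(s["eef_pos"],np.round(s["qpos"],2))
c=snap("w15"); W=cloud(c,c["Tt"]@c["mount"])
m=(W[...,2]>.30)&(W[...,2]<.40)&(W[...,0]>.6)&(W[...,0]<.75)&(W[...,1]<-.1)&(W[...,1]>-.33)
k,l,st,ce=cv2.connectedComponentsWithStats(m.astype(np.uint8))
for i in range(1,k):
    if st[i,4]>100:
        P=W[l==i];r=cv2.minAreaRect(P[:,:2].astype(np.float32));print(st[i],P.min(0).round(4),P.max(0).round(4),np.round(np.percentile(P[:,2],[50,95]),4),r)
```

```text
[ 0.59247769 -0.19927558  0.44693348] [-0.49  0.1   1.41  0.    1.64 -0.3 ]
[ 331  124   48  153 3838] [ 0.6363 -0.2704  0.3   ] [ 0.6797 -0.1461  0.3598] [0.3555 0.3586] ((0.6584649682044983, -0.20971748232841492), (0.1265670657157898, 0.023519521579146385), 79.249755859375)
```

View pics/w15.png

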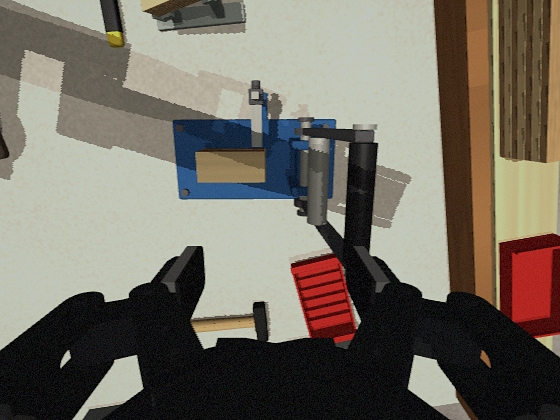

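The bar lies at columns 347–377: axis about (0.6585,-0.2105), z 0.347, consistent with the hinge radius (angle about 1.66 rad).

Run:
```python
from mv import *
for z in (.42,.328): delta([.6585,-.2105,z],axes(259.1,0))
```

```text
rot [0.002, -0.003, -0.005] shift [-0.0016, 0.0273, 0.067] rows>= 1.7 t 16.65
rot [0.002, -0.003, -0.005] shift [-0.0011, 0.1193, 0.0672] rows>= 3.3 t 16.65
```

>>> jog_arm(
  deltas=[
    [[0,0,0],[-0.001,0,0.02],0.8],
    [[0,0,0],[-0.001,0.01,0.045],0.8],
    [[0,0,0],[-0.001,0.018,0.06],0.8],
    [[0,0,0],[-0.001,0.027,0.067],0.8],
    [[0,0,0],[-0.001,0.045,0.067],0.8],
    [[0,0,0],[-0.001,0.065,0.067],0.8],
    [[0,0,0],[-0.001,0.085,0.067],0.8],
    [[0,0,0],[-0.001,0.105,0.067],0.8],
    [[0,0,0],[-0.001,0.119,0.067],0.8],
    [[0,0,0],[-0.001,0.119,0.067],0.8],
  ],
)

```text
time: 17.48
eef_pos: [0.6566, -0.2098, 0.3231]
tcp_rot: [-0.449, 0.55, -0.542, 0.449]
contact_force: [-0.8, 0.6, -1.3]
opening: 0.795
```

Run:
```python
from wb import *
delta([.6585,-.2105,.328],axes(259.1,0)); s=ctrl.get_state(); print(s["contact_force"],np.round(s["qpos"],2))
c=snap("w16"); W=cloud(c,c["Tt"]@c["mount"])
```

```text
rot [0.01, -0.004, -0.007] shift [0.0003, -0.0049, 0.002] rows>= 0.1 t 17.48
[-0.79528958  0.63129841 -1.3330388 ] [-0.46  0.27  1.43  0.    1.45 -0.26]
```

View pics/w16.png

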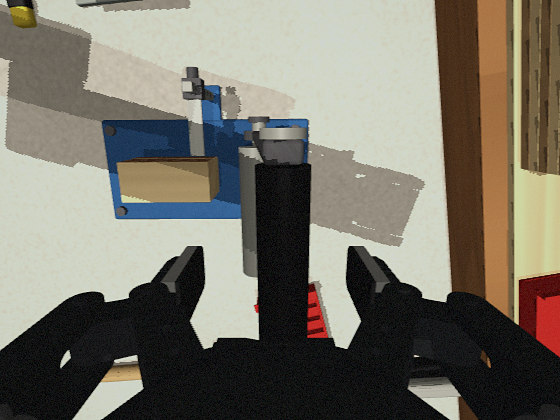

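>>> jog_arm(
  deltas=[
    [[0,0,0],[0,-0.003,0.002],0.6],
    [[0,0,0],[0,-0.003,0.002],0.4],
    [[0,0,0],[0,-0.003,0.002],0.15],
    [[0,0,0],[0,-0.003,0.002],0.15],
    [[0,0,0],[0,-0.003,0.002],0.15],
    [[0,0,0],[0,-0.003,0.002],0.15],
    [[0,0,0],[0,-0.003,0.002],0.15],
    [[0,0,0],[0,-0.003,0.002],0.15],
  ],
  force=25,
)

```text
time: 18.2
eef_pos: [0.6598, -0.2108, 0.3306]
tcp_rot: [-0.449, 0.548, -0.544, 0.45]
contact_force: [0.3, 0.0, 5.4]
opening: 0.245
```

Run:
```python
from wb import *
s=ctrl.get_state(); print(s["eef_pos"],s["contact_force"],s["opening"]*85,s["wrist_torque"])
snap("w17")
```

```text
[ 0.65979738 -0.21083928  0.33061245] [0.2878999  0.04085458 5.42406528] 20.853415699636024 [ 0.00788586 -0.10470491  0.03302516]
```

View pics/w17.png

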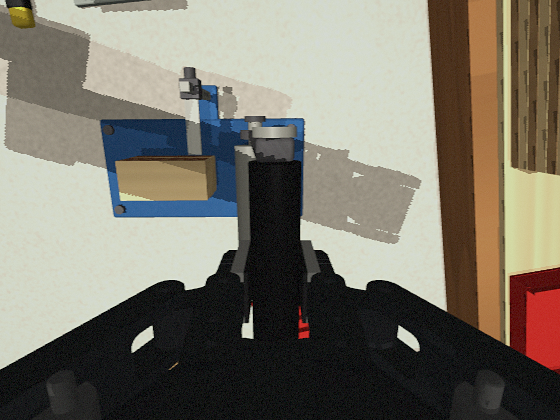

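```bash
cat > arc.py <<'E'
from mv import *
import sys
C0=np.array([.520,-.1847]);yaw=np.radians(-10.8);px=np.array([np.cos(yaw),np.sin(yaw)]);py=np.array([-px[1],px[0]])
def arc(ths,off=.0163):
    s=ctrl.get_state();T=toolT(s)
    p=(s["eef_pos"][:2]-C0)@px; l=(s["eef_pos"][:2]-C0)@py; zb=s["eef_pos"][2]+off
    th=np.arctan2(zb-.116,.12-p); print("now th",th.round(4),"radius",np.hypot(zb-.116,.12-p).round(4),"lat",l.round(4),"F",np.round(s["contact_force"],1),"M",np.round(s["wrist_torque"],2),"open",round(s["opening"]*85,1),"t",s["time"].__round__(2),"q",np.round(s["qpos"],2))
    rv=R.from_matrix(T[:3,:3].T@axes(259.2,0)).as_rotvec(); print("rot",rv.round(3))
    for t in ths:
        q=C0+px*(.12-.232*np.cos(t))+py*0.0005; g=np.r_[q,.116+.232*np.sin(t)-off]
        print(round(t,3),(T[:3,:3].T@(g-T[:3,3])).round(4).tolist())
if __name__=="__main__":
    a,b,n=map(float,sys.argv[1:4]); off=float(sys.argv[4]) if len(sys.argv)>4 else .0163
    arc(np.linspace(a,b,int(n)+1)[1:],off)
E
python3 arc.py 1.667 1.33 10
```

```text
now th 1.6667 radius 0.232 lat 0.0005 F [ 0.1 -1.2  5.7] M [-0.   -0.1   0.01] open 21.2 t 18.25 q [-0.46  0.27  1.41  0.    1.46 -0.26]
rot [ 0.003 -0.006 -0.005]
1.633 [0.0001, -0.0006, -0.0077]
1.6 [0.0001, -0.0009, -0.0155]
1.566 [0.0002, -0.001, -0.0234]
1.532 [0.0002, -0.0008, -0.0312]
1.498 [0.0002, -0.0004, -0.039]
1.465 [0.0003, 0.0004, -0.0468]
1.431 [0.0003, 0.0014, -0.0545]
1.397 [0.0004, 0.0026, -0.0622]
1.364 [0.0004, 0.0041, -0.0699]
1.33 [0.0005, 0.0059, -0.0775]
```

>>> jog_arm(
  deltas=[
    [[0,0,0],[0,-0.0004,-0.006],0.15],
    [[0,0,0],[0,-0.0008,-0.014],0.15],
    [[0,0,0],[0,-0.001,-0.0225],0.15],
    [[0,0,0],[0,-0.0008,-0.031],0.15],
    [[0,0,0],[0,-0.0004,-0.039],0.15],
    [[0,0,0],[0,0.0004,-0.0468],0.15],
    [[0,0,0],[0,0.0014,-0.0545],0.15],
    [[0,0,0],[0,0.0026,-0.0622],0.15],
    [[0,0,0],[0,0.0041,-0.07],0.15],
    [[0,0,0],[0,0.0059,-0.0775],0.15],
  ],
)

```text
time: 19.08
eef_pos: [0.5826, -0.1961, 0.3244]
tcp_rot: [-0.449, 0.548, -0.544, 0.449]
contact_force: [1.6, -3.9, -0.7]
opening: 0.248
```

```bash
python3 arc.py 1.33 .99 10; python3 -c "
from wb import *
snap('w18')"
```

```text
now th 1.3251 radius 0.2317 lat 0.0005 F [ 1.6 -3.9 -0.7] M [-0.65 -0.72  0.11] open 21.0 t 19.08 q [-0.49  0.1   1.62  0.    1.42 -0.3 ]
rot [ 0.004 -0.006 -0.004]
1.296 [0.0001, 0.0014, -0.0066]
1.262 [0.0001, 0.0037, -0.0141]
1.228 [0.0002, 0.0063, -0.0216]
1.194 [0.0002, 0.0091, -0.029]
1.16 [0.0003, 0.0122, -0.0362]
1.126 [0.0004, 0.0155, -0.0434]
1.092 [0.0004, 0.019, -0.0505]
1.058 [0.0005, 0.0228, -0.0574]
1.024 [0.0005, 0.0268, -0.0642]
0.99 [0.0006, 0.031, -0.0708]
```

View pics/w18.png

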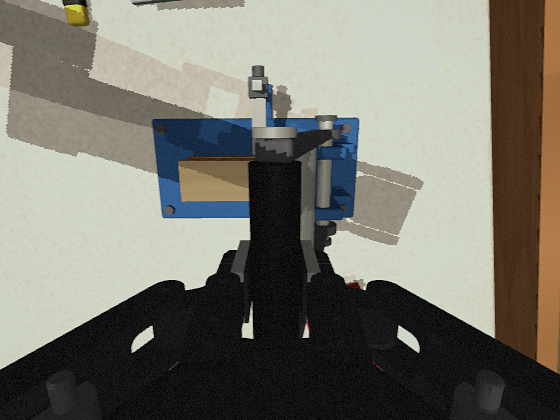

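The lever follows in the grip with the bar still centred at column 275. Continue down the arc.

>>> jog_arm(
  deltas=[
    [[0,0,0],[0,0.0014,-0.0066],0.15],
    [[0,0,0],[0,0.0037,-0.0141],0.15],
    [[0,0,0],[0,0.0063,-0.0216],0.15],
    [[0,0,0],[0,0.0091,-0.029],0.15],
    [[0,0,0],[0,0.0122,-0.0362],0.15],
    [[0,0,0],[0,0.0155,-0.0434],0.15],
    [[0,0,0],[0,0.019,-0.0505],0.15],
    [[0,0,0],[0,0.0228,-0.0574],0.15],
    [[0,0,0],[0,0.0268,-0.0642],0.15],
    [[0,0,0],[0,0.031,-0.0708],0.15],
  ],
)

```text
time: 19.97
eef_pos: [0.5109, -0.1822, 0.2929]
tcp_rot: [-0.45, 0.549, -0.543, 0.449]
contact_force: [0.5, -5.7, 0.8]
opening: 0.25
```

```bash
python3 arc.py .99 .66 10
```

```text
now th 0.9808 radius 0.2326 lat 0.0008 F [ 0.5 -5.7  0.8] M [-0.84 -0.51  0.08] open 21.3 t 19.97 q [-0.53 -0.05  1.83  0.    1.37 -0.34]
rot [ 0.007 -0.006 -0.003]
0.957 [0.0003, 0.0036, -0.0042]
0.924 [0.0003, 0.0082, -0.0104]
0.891 [0.0004, 0.0129, -0.0164]
0.858 [0.0005, 0.0179, -0.0222]
0.825 [0.0005, 0.023, -0.0279]
0.792 [0.0006, 0.0283, -0.0334]
0.759 [0.0006, 0.0338, -0.0387]
0.726 [0.0007, 0.0395, -0.0438]
0.693 [0.0007, 0.0454, -0.0488]
0.66 [0.0008, 0.0514, -0.0535]
```

>>> jog_arm(
  deltas=[
    [[0,0,0],[0,0.0036,-0.0042],0.15],
    [[0,0,0],[0,0.0082,-0.0104],0.15],
    [[0,0,0],[0,0.0129,-0.0164],0.15],
    [[0,0,0],[0,0.0179,-0.0222],0.15],
    [[0,0,0],[0,0.023,-0.0279],0.15],
    [[0,0,0],[0,0.0283,-0.0334],0.15],
    [[0,0,0],[0,0.0338,-0.0387],0.15],
    [[0,0,0],[0,0.0395,-0.0438],0.15],
    [[0,0,0],[0,0.0454,-0.0488],0.15],
    [[0,0,0],[0,0.0514,-0.0535],0.15],
  ],
)

```text
time: 20.8
eef_pos: [0.4576, -0.1715, 0.2412]
tcp_rot: [-0.45, 0.549, -0.543, 0.449]
contact_force: [-0.5, -4.6, 0.1]
opening: 0.243
```

```bash
python3 arc.py .66 .36 10; python3 -c "
from wb import *
snap('w19')"
```

```text
now th 0.6561 radius 0.232 lat 0.0013 F [-0.5 -4.6  0.1] M [-0.93 -0.42  0.1 ] open 20.7 t 20.8 q [-0.57 -0.14  2.01  0.    1.28 -0.37]
rot [ 0.007 -0.006 -0.004]
0.63 [0.0008, 0.0048, -0.0036]
0.6 [0.0009, 0.0105, -0.0076]
0.57 [0.0009, 0.0164, -0.0114]
0.54 [0.0009, 0.0223, -0.015]
0.51 [0.001, 0.0284, -0.0185]
0.48 [0.001, 0.0345, -0.0217]
0.45 [0.0011, 0.0408, -0.0248]
0.42 [0.0011, 0.0471, -0.0277]
0.39 [0.0012, 0.0535, -0.0304]
0.36 [0.0012, 0.06, -0.0329]
```

View pics/w19.png

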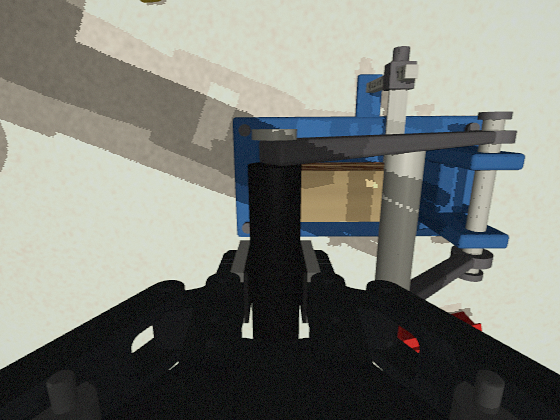

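>>> jog_arm(
  deltas=[
    [[0,0,0],[0.0005,0.0048,-0.0036],0.15],
    [[0,0,0],[0.0005,0.0105,-0.0076],0.15],
    [[0,0,0],[0.0005,0.0164,-0.0114],0.15],
    [[0,0,0],[0.0005,0.0223,-0.015],0.15],
    [[0,0,0],[0.0005,0.0284,-0.0185],0.15],
    [[0,0,0],[0.0005,0.0345,-0.0217],0.15],
    [[0,0,0],[0.0005,0.0408,-0.0248],0.15],
    [[0,0,0],[0.0005,0.0471,-0.0277],0.15],
    [[0,0,0],[0.0005,0.0535,-0.0304],0.15],
    [[0,0,0],[0.0005,0.06,-0.0329],0.15],
  ],
)

```text
time: 21.68
eef_pos: [0.4231, -0.1647, 0.1792]
tcp_rot: [-0.45, 0.55, -0.542, 0.448]
contact_force: [1.0, -1.7, -0.5]
opening: 0.25
```

```bash
python3 arc.py .36 .12 10
```

```text
now th 0.3485 radius 0.233 lat 0.0015 F [ 1.  -1.7 -0.5] M [-0.31 -0.66  0.09] open 21.3 t 21.68 q [-0.6  -0.16  2.14 -0.    1.17 -0.4 ]
rot [ 0.01  -0.006 -0.004]
0.336 [0.001, 0.0031, -0.0]
0.312 [0.0011, 0.0083, -0.0018]
0.288 [0.0011, 0.0137, -0.0033]
0.264 [0.0011, 0.0191, -0.0048]
0.24 [0.0012, 0.0245, -0.0061]
0.216 [0.0012, 0.0299, -0.0073]
0.192 [0.0012, 0.0354, -0.0084]
0.168 [0.0013, 0.0408, -0.0094]
0.144 [0.0013, 0.0464, -0.0102]
0.12 [0.0013, 0.0519, -0.0108]
```

>>> jog_arm(
  deltas=[
    [[0,0,0],[0.0005,0.0031,-0.0005],0.15],
    [[0,0,0],[0.0005,0.0083,-0.002],0.15],
    [[0,0,0],[0.0005,0.0137,-0.0035],0.15],
    [[0,0,0],[0.0005,0.0191,-0.0048],0.15],
    [[0,0,0],[0.0005,0.0245,-0.0061],0.15],
    [[0,0,0],[0.0005,0.0299,-0.0073],0.15],
    [[0,0,0],[0.0005,0.0354,-0.0084],0.15],
    [[0,0,0],[0.0005,0.0408,-0.0094],0.15],
    [[0,0,0],[0.0005,0.046,-0.0102],0.15],
    [[0,0,0],[0.0005,0.05,-0.0108],0.15],
  ],
)

```text
time: 22.52
eef_pos: [0.4112, -0.1624, 0.1283]
tcp_rot: [-0.451, 0.551, -0.542, 0.448]
contact_force: [-6.1, 1.3, 0.1]
opening: 0.246
```

```bash
python3 arc.py .12 .03 9; python3 -c "
from wb import *
snap('w20')
c=ctrl.read_camera('side');cv2.imwrite('pics/s20.png',cv2.resize(c['pixels'][120:280,180:360],None,fx=4,fy=4,interpolation=cv2.INTER_CUBIC)[:600])"
```

```text
now th 0.123 radius 0.2328 lat 0.0015 F [-6.1  1.3  0.1] M [0.06 0.36 0.08] open 20.9 t 22.52 q [-0.61 -0.12  2.21 -0.    1.06 -0.41]
rot [ 0.012 -0.006 -0.005]
0.11 [0.0011, 0.0031, 0.0005]
0.1 [0.0011, 0.0054, 0.0003]
0.09 [0.0011, 0.0077, 0.0001]
0.08 [0.0011, 0.01, -0.0001]
0.07 [0.0011, 0.0123, -0.0002]
0.06 [0.0011, 0.0147, -0.0003]
0.05 [0.0011, 0.017, -0.0004]
0.04 [0.0011, 0.0193, -0.0005]
0.03 [0.0011, 0.0216, -0.0005]
```

View pics/w20.png

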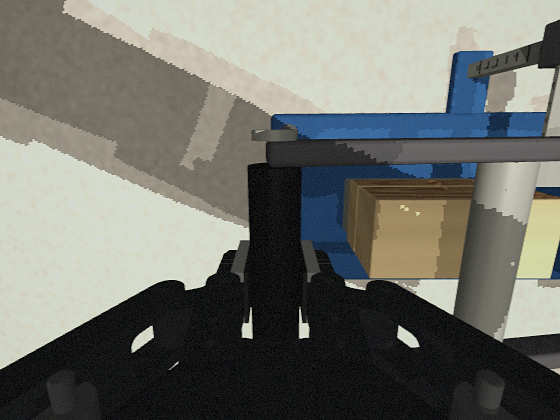

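View pics/s20.png

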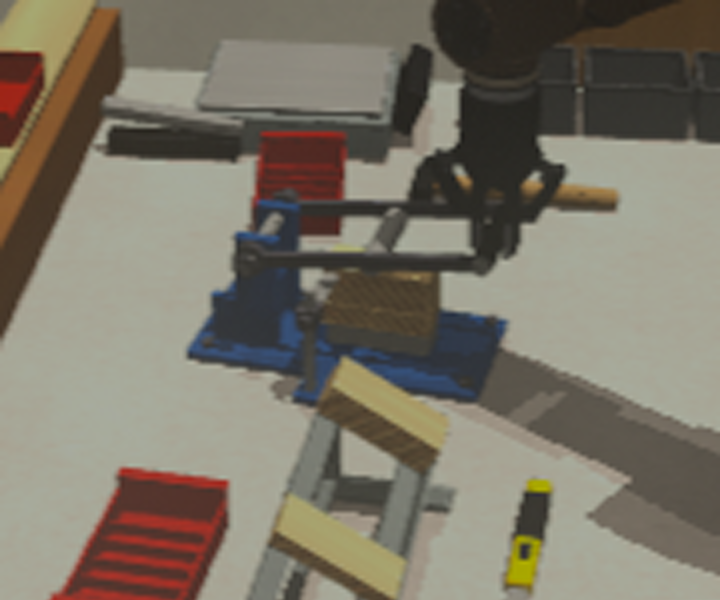

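>>> jog_arm(
  deltas=[
    [[0,0,0],[0.0005,0.002,0.0005],0.15],
    [[0,0,0],[0.0005,0.004,0.0004],0.15],
    [[0,0,0],[0.0005,0.006,0.0003],0.15],
    [[0,0,0],[0.0005,0.008,0.0001],0.15],
    [[0,0,0],[0.0005,0.0095,0],0.15],
    [[0,0,0],[0.0005,0.011,-0.0001],0.15],
    [[0,0,0],[0.0005,0.0125,-0.0002],0.15],
    [[0,0,0],[0.0005,0.014,-0.0003],0.15],
    [[0,0,0],[0.0005,0.0145,-0.0003],0.15],
  ],
)

```text
time: 23.37
eef_pos: [0.4096, -0.1621, 0.1129]
tcp_rot: [-0.451, 0.552, -0.541, 0.447]
contact_force: [-6.2, 1.9, 0.2]
opening: 0.247
```

```bash
python3 arc.py .06 .03 3
```

```text
now th 0.0568 radius 0.2331 lat 0.0016 F [-6.2  1.9  0.2] M [0.2  0.59 0.12] open 21.0 t 23.37 q [-0.61 -0.1   2.22 -0.    1.03 -0.41]
rot [ 0.016 -0.006 -0.006]
0.05 [0.0011, 0.0016, 0.001]
0.04 [0.0011, 0.0039, 0.0009]
0.03 [0.0011, 0.0062, 0.0009]
```

>>> jog_arm(
  deltas=[
    [[0,0,0],[0,0.0008,0.0005],0.15],
    [[0,0,0],[0,0.0016,0.0008],0.15],
    [[0,0,0],[0,0.0022,0.001],0.15],
    [[0,0,0],[0,0.0028,0.001],0.15],
    [[0,0,0],[0,0.0032,0.001],0.15],
    [[0,0,0],[0,0.0036,0.001],0.15],
    [[0,0,0],[0,0.0036,0.001],0.15],
  ],
)

```text
time: 23.95
eef_pos: [0.4093, -0.162, 0.1087]
tcp_rot: [-0.452, 0.553, -0.539, 0.447]
contact_force: [-7.0, -0.3, -0.5]
opening: 0.244
```

```bash
python3 arc.py .04 .02 2
```

```text
now th 0.0387 radius 0.2332 lat 0.0016 F [-7.  -0.3 -0.5] M [-0.05  0.84  0.06] open 20.7 t 23.95 q [-0.61 -0.09  2.22 -0.    1.03 -0.41]
rot [ 0.019 -0.005 -0.006]
0.03 [0.0011, 0.002, 0.0011]
0.02 [0.0011, 0.0044, 0.0011]
```

>>> jog_arm(
  deltas=[
    [[0,0,0],[0,0.0006,0.0005],0.15],
    [[0,0,0],[0,0.0012,0.001],0.15],
    [[0,0,0],[0,0.0016,0.001],0.15],
    [[0,0,0],[0,0.0018,0.001],0.15],
  ],
)

```text
time: 24.28
eef_pos: [0.4091, -0.1619, 0.1064]
tcp_rot: [-0.453, 0.553, -0.538, 0.446]
contact_force: [-7.0, 0.2, 0.5]
opening: 0.245
```

```bash
python3 arc.py .04 .02 2
python3 - <<'E'
from wb import *
c=snap("w21"); W=cloud(c,c["Tt"]@c["mount"])
c=ctrl.read_camera('side');cv2.imwrite('pics/s21.png',cv2.resize(c['pixels'][140:240,200:340],None,fx=5.5,fy=5.5,interpolation=cv2.INTER_CUBIC))
E
```

```text
now th 0.0285 radius 0.2333 lat 0.0016 F [-7.   0.2  0.5] M [-0.11  0.73  0.08] open 20.8 t 24.28 q [-0.61 -0.08  2.22 -0.    1.02 -0.41]
rot [ 0.023 -0.005 -0.006]
0.03 [0.0011, -0.0003, 0.0013]
0.02 [0.0011, 0.002, 0.0013]
```

View pics/s21.png

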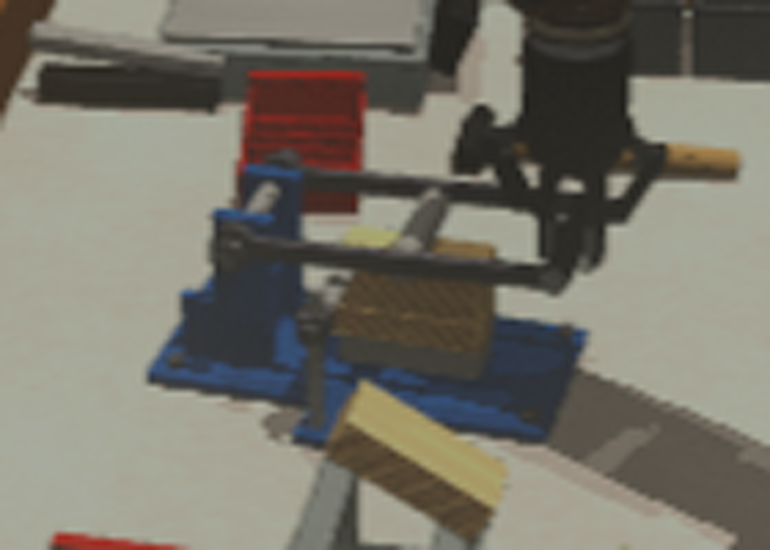

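View pics/w21.png

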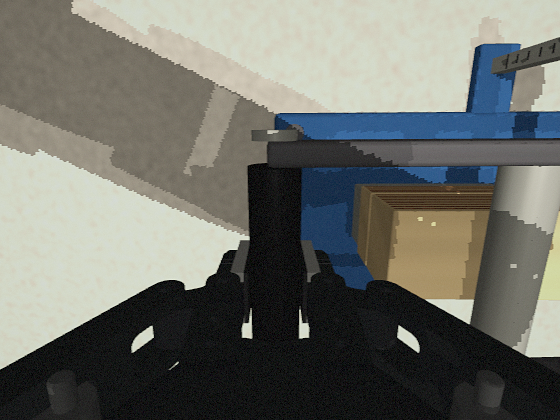

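```bash
cat > nose.py <<'E'
from wb import *
def nose(c,T=None):
    W=cloud(c,c["Tt"]@c["mount"] if T is None else T); hsv=cv2.cvtColor(c["pixels"],cv2.COLOR_BGR2HSV)
    C0=np.array([.520,-.1847]);yaw=np.radians(-10.8);px=np.array([np.cos(yaw),np.sin(yaw)]);py=np.array([-px[1],px[0]])
    p=(W[...,:2]-C0)@px; l=(W[...,:2]-C0)@py
    m=(abs(p)<.03)&(abs(l)<.045)&(W[...,2]>.106)&(W[...,2]<.16)&(hsv[...,1]<60)
    z=W[m][:,2]; print("nose px",m.sum(),"z top",np.percentile(z,[50,90,97,99]).round(4),"press x",np.median(p[m]).round(4))
    if m.sum()<30:return
    from scipy.optimize import least_squares
    f=lambda v: np.hypot(p[m]-v[0],z-v[1])-.012
    r=least_squares(f,[0,.112],loss="soft_l1",f_scale=.002); print("axis x,z",r.x.round(4),"underside",(r.x[1]-.012).round(4))
    q=(abs(p)<.06)&(abs(l)<.024)&(abs(W[...,2]-.1)<.01)&(cv2.inRange(hsv,(12,40,40),(35,200,255))>0)
    print("pack top",np.median(W[q][:,2]).round(4))
if __name__=="__main__":
    nose(pickle.load(open("pics/w20.pkl","rb"))); nose(pickle.load(open("pics/w21.pkl","rb")))
    for n in("top","side"):
        c=ctrl.read_camera(n); print(n); nose(c,c["T"])
E
python3 nose.py
```

```text
nose px 9121 z top [0.1345 0.1367 0.1372 0.1376] press x -0.0081
axis x,z [-0.0133  0.1423] underside 0.1303
pack top 0.1004
nose px 10621 z top [0.1235 0.1259 0.1263 0.1267] press x -0.0088
axis x,z [-0.0021  0.1138] underside 0.1018
pack top 0.1003
top
nose px 135 z top [0.1243 0.1271 0.1287 0.1316] press x -0.0006
axis x,z [-1.000e-04  1.139e-01] underside 0.1019
pack top 0.0997
side
nose px 72 z top [0.1238 0.1281 0.13   0.131 ] press x -0.001
axis x,z [0.0041 0.1145] underside 0.1025
pack top 0.1008
```

The nose underside is about 1.8 mm above the packing. Lower the bar about 3.5 mm more, slowly.

>>> jog_arm(
  deltas=[
    [[0,0,0],[0,0.0006,0.0005],0.15],
    [[0,0,0],[0,0.0012,0.001],0.15],
    [[0,0,0],[0,0.0018,0.001],0.15],
    [[0,0,0],[0,0.0022,0.001],0.15],
    [[0,0,0],[0,0.0026,0.001],0.15],
    [[0,0,0],[0,0.0028,0.001],0.15],
  ],
)

```text
time: 24.98
eef_pos: [0.409, -0.1619, 0.1033]
tcp_rot: [-0.454, 0.554, -0.537, 0.445]
contact_force: [-7.6, 0.8, 1.5]
opening: 0.252
```

```bash
python3 arc.py .04 .02 2
python3 - <<'E'
from nose import *
nose(snap("w22"))
E
```

```text
now th 0.0155 radius 0.2334 lat 0.0016 F [-7.6  0.8  1.5] M [-0.01  0.84  0.04] open 21.4 t 24.98 q [-0.61 -0.08  2.22 -0.01  1.02 -0.41]
rot [ 0.026 -0.004 -0.006]
0.03 [0.001, -0.0034, 0.0014]
0.02 [0.0011, -0.0011, 0.0014]
nose px 10738 z top [0.1221 0.1244 0.125  0.1253] press x -0.0089
axis x,z [-0.002   0.1124] underside 0.1004
pack top 0.1004
```

>>> jog_arm(
  deltas=[
    [[0,0,0],[0,0.0005,0.0005],0.15],
    [[0,0,0],[0,0.001,0.0005],0.15],
    [[0,0,0],[0,0.0013,0.0005],0.15],
    [[0,0,0],[0,0.0015,0.0005],0.15],
  ],
)

```text
time: 25.37
eef_pos: [0.4089, -0.1619, 0.1029]
tcp_rot: [-0.454, 0.555, -0.536, 0.445]
contact_force: [-8.7, 1.3, 8.1]
opening: 0.247
```

```bash
python3 arc.py .04 .02 2
python3 - <<'E'
from nose import *
nose(snap("w23"))
E
```

```text
now th 0.0137 radius 0.2335 lat 0.0016 F [-8.7  1.3  8.1] M [0.26 1.15 0.02] open 21.0 t 25.37 q [-0.61 -0.07  2.22 -0.01  1.02 -0.41]
rot [ 0.029 -0.004 -0.007]
0.03 [0.001, -0.0038, 0.0014]
0.02 [0.0011, -0.0015, 0.0014]
nose px 10742 z top [0.1219 0.1243 0.1248 0.1251] press x -0.0091
axis x,z [-0.002   0.1122] underside 0.1002
pack top 0.1004
```

Contact: 8 N up, nose underside 0.1002 on packing 0.1004. Ease off and open.

>>> jog_arm(
  deltas=[
    [[0,0,0],[0,0.0004,-0.0005],0.15],
    [[0,0,0],[0,0.0002,-0.001],0.15],
    [[0,0,0],[0,0.0002,-0.001],0.28],
    [[0,0,0],[0,0.0002,-0.001],0.32],
    [[0,0,0],[0,0.0002,-0.001],0.4],
    [[0,0,0],[0,0.0002,-0.001],0.5],
    [[0,0,0],[0,0.0002,-0.001],0.5],
    [[0,0,0],[0,0.0002,-0.001],0.5],
  ],
)

```text
time: 26.08
eef_pos: [0.408, -0.1617, 0.1028]
tcp_rot: [-0.454, 0.555, -0.536, 0.445]
contact_force: [0.5, -0.8, 0.1]
opening: 0.5
```

```bash
python3 arc.py .04 .02 2
python3 - <<'E'
from nose import *
nose(snap("w24"))
E
```

```text
now th 0.013 radius 0.2343 lat 0.0016 F [ 0.5 -0.8  0.1] M [-0.04 -0.02  0.02] open 42.5 t 26.08 q [-0.61 -0.08  2.22 -0.01  1.02 -0.41]
rot [ 0.029 -0.004 -0.007]
0.03 [0.001, -0.004, 0.0023]
0.02 [0.001, -0.0017, 0.0023]
nose px 10193 z top [0.1219 0.1244 0.1249 0.1252] press x -0.0091
axis x,z [-0.002   0.1124] underside 0.1004
pack top 0.1004
```

View pics/w24.png

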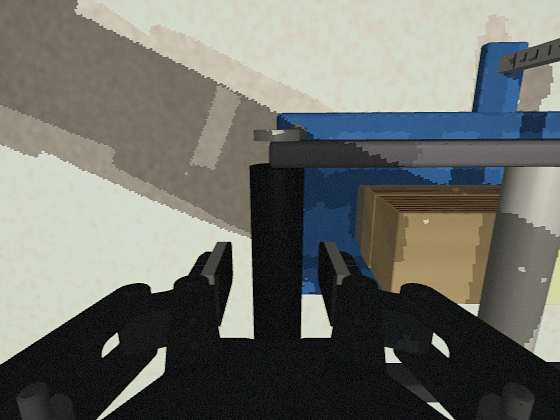

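Released, with zero contact force and the lever resting. I retract straight up slowly, then away.

>>> jog_arm(
  deltas=[
    [[0,0,0],[0,-0.008,0],0.5],
    [[0,0,0],[0,-0.02,0],0.5],
    [[0,0,0],[0,-0.035,0],0.5],
    [[0,0,0],[0,-0.055,0],0.5],
    [[0,0,0],[0,-0.08,0],0.5],
    [[0,0,0],[0,-0.11,0],0.5],
    [[0,0,0],[0,-0.14,0],0.5],
    [[0,0,0],[0,-0.17,0],0.5],
    [[0,0,0],[0,-0.19,0],0.5],
    [[0,0,0],[0,-0.19,0],0.5],
  ],
)

```text
time: 26.97
eef_pos: [0.4152, -0.1654, 0.2992]
tcp_rot: [-0.453, 0.551, -0.54, 0.446]
contact_force: [-0.4, 0.5, 0.1]
opening: 0.501
```

>>> jog_arm(
  deltas=[
    [[0,0,0],[0,0,0],0.5],
    [[0,0,0],[0,0,0],0.5],
    [[0,0,0],[0,0,0],0.5],
    [[0,0,0],[0,0,0],0.5],
  ],
)

```text
time: 27.3
eef_pos: [0.4146, -0.165, 0.2976]
tcp_rot: [-0.454, 0.552, -0.539, 0.446]
contact_force: [0.1, 0.3, -0.8]
opening: 0.502
```

Run:
```python
from nose import *
from packs import pack
s=ctrl.get_state();print(s["eef_pos"],s["contact_force"])
c=snap("w25"); nose(c)
for n in("side","top"):
    c=ctrl.read_camera(n); print(n); nose(c,c["T"]); cv2.imwrite(f"pics/{n}25.png",c["pixels"]); pickle.dump(c,open(f"pics/{n}25.pkl","wb"))
    W0=cloud(pickle.load(open(f"pics/{n}0.pkl","rb"))); W=cloud(c); hsv=cv2.cvtColor(c["pixels"],cv2.COLOR_BGR2HSV)
    m=lambda W:(W[...,0]>.55)&(W[...,0]<.605)&(W[...,1]>-.155)&(W[...,1]<-.095)&(W[...,2]>.085)&(W[...,2]<.105)
    print("blade z before/after",np.median(W0[m(W0)][:,2]).round(4),np.median(W[m(W)][:,2]).round(4))
```

```text
[ 0.4145936  -0.16496895  0.2975634 ] [ 0.13011812  0.27272862 -0.81324973]
nose px 1894 z top [0.1227 0.1245 0.1251 0.1255] press x -0.0053
axis x,z [-0.0016  0.1123] underside 0.1003
pack top 0.1004
side
nose px 67 z top [0.123  0.1267 0.1285 0.1296] press x -0.0009
axis x,z [0.0042 0.1131] underside 0.1011
pack top 0.1008
blade z before/after 0.0985 0.099
top
nose px 52 z top [0.1217 0.1263 0.1284 0.1291] press x -0.0014
axis x,z [0.0004 0.1122] underside 0.1002
pack top 0.0995
blade z before/after 0.0985 0.0986
```

View pics/w25.png

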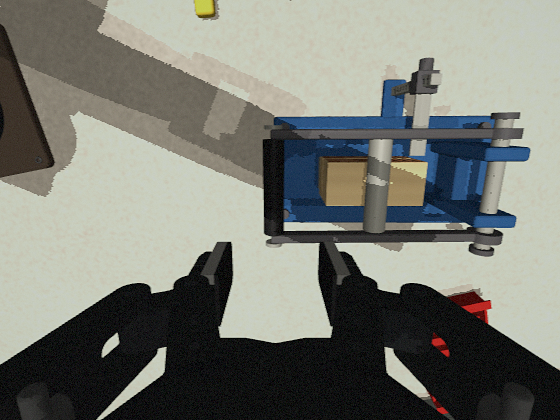

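View pics/side25.png

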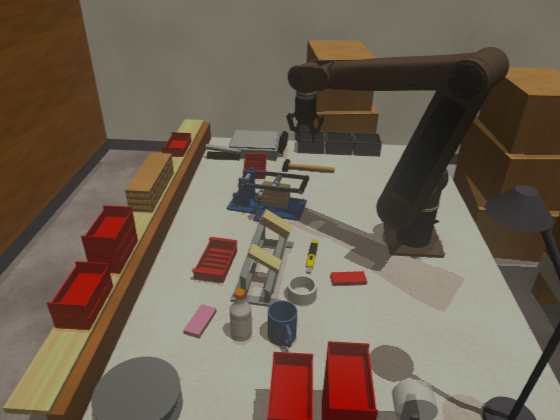

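View pics/top25.png

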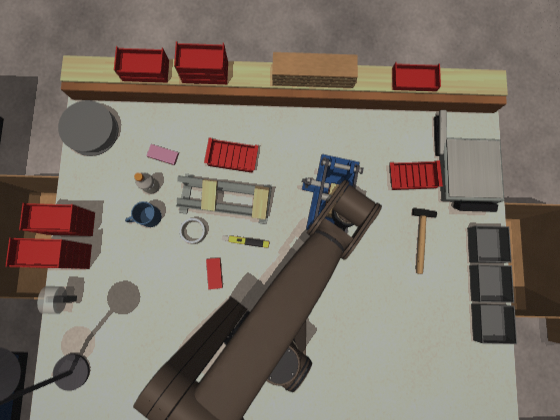

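The nose rests on the packing and the pointer has not moved. The bystanders are where they were, and the arm is clear.

```bash
python3 -c "
from plant import ctrl
print(ctrl.sign_off(), ctrl.get_state()['time'])"
```

```text
the job is handed in; nothing more can be done
the job is handed in; nothing more can be done
```

I laid the 24 mm packer and then the 40 mm packer on the bed. I then lowered the lever by its hand bar, held in the grip all the way, until the nose touched. The job is handed in after about 27 s.

**Packing height:** I measured the pointer about 63 to 64 mm above the bed, so 64 mm (24 + 40) was the nearest the boards allow. By wrist-camera range, the top of the packing is at 0.1004 m and the pointer blade at about 0.099 m. The difference is about 1.3 mm, within the 2 mm calibration; the next possible stacks would be 8 mm off.

**Placing:** The measured centre of the lower board is (0.5196, -0.1845) and of the upper (0.5200, -0.1849). Their yaws, -10.8° and -10.9°, match the bed.

**Lever:** The nose touched down with about 8 N at the bar. After I let go and moved clear, its underside was at 0.1003 m on the packing's 0.1004 m, and there was no contact force on the tool beyond sensor noise. The side and top cameras agreed to about 1 mm.

**Disagreement:** The lever angle worked out from the arm's position read about 0.02 rad lower than expected at contact (bar slip in the fingers or calibration error). I judged contact from the camera and the force reading instead.

**Pointer and bystanders:** The blade height was unchanged before and after, to within 0.5 mm. In the last pictures nothing else on the bench looks moved; I checked that by eye only.

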